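# Slide the shaker tray home and lock it

## Robot

A 6-joint arm with a two-finger parallel gripper is mounted at the origin on the work surface. World frame = base frame: x ahead of the robot, y to its left, z up, the work surface at z = 0. Lengths are in m, angles in rad, forces in N, time in s.
With the tool pointing down it reaches from about 0.3 to 0.75 m from the base axis. Payload 8.5 kg.
Tool frame: the origin (TCP) lies midway between the tips of the shut fingers; the grasp point (between the pads) lies 19 mm behind it; z points along the fingers, y is the direction in which the jaws open and shut (so a half turn about z gives the same grasp; the last joint's range is limited). The gripper opens to 88 mm and grips with 3 to 60 N. Pads are 18 mm wide; open, the fingers measure 123 mm over their backs; the gripper's body (75 mm by 187 mm) begins 45 mm behind the grasp point.
Start: joints at [0.95, 0.381, 1.297, -0, 1.464, -0.215], TCP at [0.217, 0.505, 0.209] pointing down, gripper open.
Joint ranges: [-3.11, 3.11], [-0.89, 2.33], [0.22, 2.48], [-1.42, 4.56], [0.17, 2.85], [-2.88, 2.88]. Speed limits (rad/s): [2.39, 2.39, 3.14, 3.14, 3.14, 3.14].

## Interface

Orientations are given as a 3x3 rotation matrix whose columns are the frame's x, y, z axes.
In Python, from rig import ctrl, imaging gives the robot as it stands.
- The arm moves only by the shell command python3 -m jog 'ROWS' [FORCE]. ROWS is JSON, a list of rows, each an object of numbers: "tx", "ty", "tz": the shift along the tool's x, y, z in cm; "rx", "ry", "rz": the turn, a rotation vector about the tool's x, y, z in degrees; "claw": the closure in counts, from 0 (fully open) to 255 (shut). In form: [{"tx": .., "ty": .., "tz": .., "rx": .., "ry": .., "rz": .., "claw": ..}, ...]. A call has 1 to 5 rows; each row is the pose to reach, as a shift and turn from the pose commanded when the call began, along the tool's axes at that moment; what a row does not reach only later rows make up. A row lasts 1/10 s, in which the tool goes at most 50 mm and 8.59 degrees, less where a joint would pass 70% of its speed; a pose out of reach is approached as far as the arm can. A call with a gripper value outside its range is refused whole. The fingers move at their own pace and stop on an object; FORCE is the grip in N (left out, the last holds). Time passes only in rows, so rows that repeat a pose let the fingers close. It gives the time, the measured TCP pose, the force and the opening at its end, in the units of the state.
- ctrl.read_state(): the state, without advancing time (a new reading comes with each control period).
- imaging.snapshot(name): name is "scene" or "side" or "wrist"; returns a dict with "image" (384x512x3 uint8, red, green, blue), "mtx" (3x3 intrinsics, pixels), "R" (3x3) and "t" (3): a world point X has camera coordinates R X + t. Camera axes: x right, y down, z forward; pixel columns grow to the right and rows downward; lengths in m; the calibration is good to about 2 mm. A picture is of the moment at which its call begins. There is no depth.
- ctrl.sign_off(): hands the job in, once; it reports no verdict.
The state is a dict: "time": time; "qpos": joint angles; "dq": joint speeds; "joint_torque": joint torques, N m; "ee_pos": TCP position; "eef_rot": TCP orientation; "contact_force": force on the tool from outside, world axes, zero at the start; "moment": the same for the moment, N m; "opening": finger opening in m.
Only numpy, scipy, OpenCV 4.12 (cv2) and the standard library are available. Lean on these libraries where they do the work, as an engineer would, in place of code of your own. Each camera call takes 0.05 s, during which the arm holds its last target.

## Task

The tray of the bench shaker has been left pulled out. Push it gently with your fingertips until it is fully home against its stop, then gently push the swing lever round to its end, across the front of the tray, to lock it. Only push, do not grip the lever; leave the loose flasks, bottle, jar and orange box where they stand, and move clear at the end.

Things in the scene. Friction and masses are not known exactly. Their poses are not given: they have to be found in the camera images.
- shaker: Fixed base of the shaker: a stainless steel box 400 mm deep (x) x 440 mm wide (y), its flat top 70 mm above the table. Its frame lies on the table with z up, its x axis pointing from the shaker's front (robot side) to its back and y to the left; the base spans x -160 to +240 mm and y -190 to +250 mm in this frame, with a green-matted ledge left of the tray. It stands turned by up to 18 degrees either way, differently each time.
- tray (a joint): How far the tray is pulled out, in m: 0 = fully home (end stop), positive = out towards the robot along the base's -x, at most 0.12. It slides against about 3 N of friction plus 15 N per m/s and stays where it is left. The tray (about 2 kg) is a solid aluminium slab 250 wide (y), 280 deep (x), 30 mm thick, its underside 75 mm and its top 105 mm above the table.
- tray_front (a point): Middle of the upper edge of the tray's flat upright front face (the face towards the robot), 105 mm above the table; the face reaches 30 mm down and 125 mm to either side from here. Axes as the base. It moves with the tray; at home it is at x -90 mm, y 0 in the base's frame. The tray's top is bare for 77 mm behind it; then come two flasks and a tube rack, all fixed to it.
- lever (a joint): Angle of the swing lever, in rad: 0 = locked (end stop), the lever lying along the base's +y across the front of the tray, 25 mm before its front face at home; growing anticlockwise seen from above, so about 1.57 = pointing straight at the robot (the base's -x); at most 2.2. It swings level with a steady friction torque of about 0.2 N m and stays where it is left.
- lever_pivot (a point): Point on the lever's upright turning axis, at the height of the lever's centre line, 92 mm above the table, on a round hub (20 mm radius) at the base's right front corner (x -115, y -165 mm in the base's frame).
- lever_grip (a point): Centre of the lever's black round handle, 23 mm thick, 80 mm long, on the lever's centre line 122 mm from the pivot (the handle runs from 82 to 162 mm from the pivot; a 12 mm steel rod joins it to the hub). The point's y axis points along the lever away from the pivot, z up. Its height is 92 mm.
- flask_blue_center (a point): Loose amber conical flask with blue cap, 62 mm wide at the foot, 104 mm tall, standing on the left ledge of the base beside the tray. Point on its axis 50 mm above its foot (120 mm above the table).
- flask_red_center (a point): Loose amber conical flask with red cap, of the same size, on the same ledge. Point on its axis 50 mm above its foot.
- bottle_center (a point): Loose bottle with blue cap, 64 mm wide, 150 mm tall, on the table to the left of the shaker. Its centre, 75 mm up.
- jar_center (a point): Loose jar with white lid, 60 mm wide, 75 mm tall, on the table at the left front of the shaker. Its centre.
- tip_box_center (a point): Loose orange pipette-tip box, 120 x 85 mm, 55 mm high, on the table to the right, before the shaker. Its centre.
Not all that is in view belongs to the job. What is shaped like the part that bears flask_red_center but purple is not meant.

How it is judged:
On the way, in this order (a step that is already met when the one before it is completed fails the run):
1. the tray is pushed fully home while the lever is still open (value of joint tray below 0.004 m and value of joint lever above 1 rad), for 0.2 s.
2. the lever is swung across the front of the tray (value of joint lever below 0.08 rad and value of joint tray below 0.004 m), for 0.2 s.
At the end, for the whole second after the job is handed in: The tray is home within 4 mm, the lever within 0.08 rad of its locked end, and the two loose flasks, the bottle, jar and orange box stand upright within 30 mm of where they were (all of step 2 and angle between each of flask_blue_center, flask_red_center, bottle_center, jar_center, tip_box_center's own z axis and vertical below 0.3 rad and distance of each of flask_blue_center, flask_red_center, bottle_center, jar_center, tip_box_center from where it was at the start of the episode below 0.03 m); the robot touches nothing.
It fails at once if the tray or the lever was shoved hard, not gently (contact force between the fingers and tray above 60 N or contact force between the fingers and lever above 60 N).
It fails at once if the lever was swung across while the tray was still out (value of joint tray above 0.012 m and value of joint lever below 1 rad).
It fails at once if the lever's handle was gripped between the fingers (x of the grasp point in the frame of lever_grip between -0.007 and 0.007 m and y of the grasp point in the frame of lever_grip between -0.05 and 0.05 m and z of the grasp point in the frame of lever_grip between -0.025 and 0.025 m and contact force between the fingers and lever above 15 N).
It fails at once if another thing on the table was knocked over, lifted or carried off (distance of any of flask_blue_center, flask_red_center, bottle_center, jar_center, tip_box_center from where it was at the start of the episode above 0.03 m or angle between any of flask_blue_center, flask_red_center, bottle_center, jar_center, tip_box_center's own z axis and vertical above 0.5 rad).
It also fails if it takes over 54 s, if anything falls off the work surface, if the arm or the gripper's body presses on something with over 40 N, if the wrist force passes 120 N, or if a joint passes its speed limit or range.

## Working session

There is one attempt and no reset: what is moved stays moved. The work goes in short steps, Python scripts to look and compute and a shell command to move; the robot and the scene stay as the last step left them, time stands still between calls to the robot, and variables do not carry over. Pictures are saved under pics/ and viewed, and the job is handed in when it is done.

```bash
mkdir -p pics; python3 - <<'E'
from rig import ctrl, imaging
import cv2,pickle
s=ctrl.read_state();print(s)
for n in("scene","side","wrist"):
    d=imaging.snapshot(n);pickle.dump(d,open(f"pics/{n}0.pkl","wb"))
    cv2.imwrite(f"pics/{n}0.png",cv2.resize(d["image"][:,:,::-1],(800,600)))
    print(n,d["mtx"],d["R"],d["t"])
E
```

```text
{'time': 0.0, 'qpos': array([ 9.49659514e-01,  3.81182073e-01,  1.29822023e+00, -2.47383375e-05,
        1.46355937e+00, -2.15274818e-01]), 'dq': array([-0.00031615, -0.00100534,  0.00095674, -0.00069847, -0.00255783,
       -0.00196109]), 'joint_torque': array([ 1.82018113e-03, -4.37935424e+01, -2.24559867e+01,  7.13990140e-02,
        3.52043740e-02, -1.04272185e-04]), 'ee_pos': array([0.21696275, 0.50507078, 0.20805893]), 'eef_rot': array([[-9.18763362e-01,  3.94807905e-01, -7.76712245e-04],
       [ 3.94808578e-01,  9.18762709e-01, -1.12762412e-03],
       [ 2.68419330e-04, -1.34267238e-03, -9.99999063e-01]]), 'contact_force': array([ 0.15606483, -0.31111226,  0.14945019]), 'moment': array([-0.02665966, -0.01574218, -0.01381555]), 'opening': 0.08814889128553745}
scene [[456.9814668    0.         257.74970348]
 [  0.         456.9814668  189.92462013]
 [  0.           0.           1.        ]] [[-0.15169153  0.98841907 -0.00417427]
 [ 0.80730957  0.12145801 -0.57749391]
 [-0.57029899 -0.09097087 -0.81638432]] [ 0.08499978 -0.40056905  1.79222949]
side [[485.22353461   0.         259.6541552 ]
 [  0.         485.22353461 179.82492669]
 [  0.           0.           1.        ]] [[ 0.97802477 -0.20813413  0.01215452]
 [-0.1341275  -0.67275703 -0.72760415]
 [ 0.15961629  0.70998462 -0.68588955]] [-0.58527667  0.16047532  1.56377221]
wrist [[295.85263285   0.         256.80477986]
 [  0.         295.85263285 191.45943382]
 [  0.           0.           1.        ]] [[ 3.95273255e-01  9.18563566e-01 -1.71959082e-04]
 [ 8.84825141e-01 -3.80704763e-01  2.68604455e-01]
 [ 2.46664800e-01 -1.06324311e-01 -9.63250547e-01]] [-0.55037436 -0.0359341   0.38799425]
```

View pics/scene0.png

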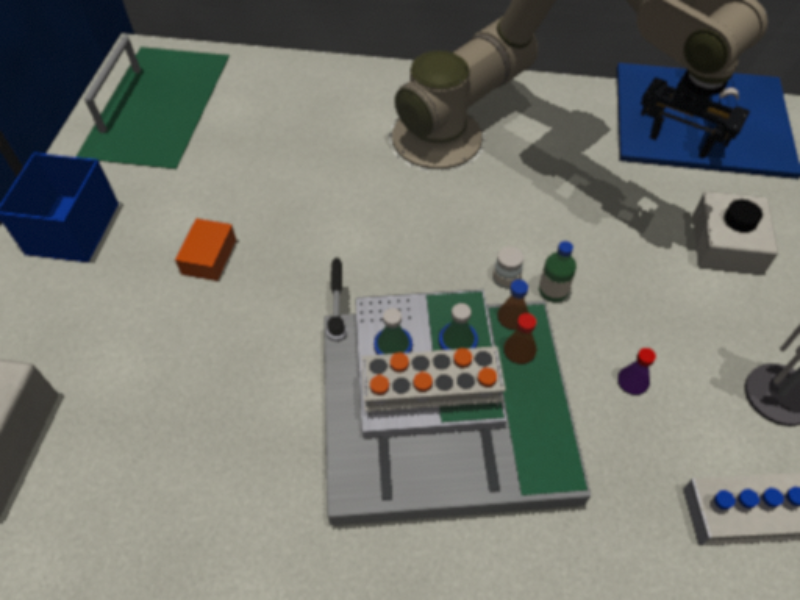

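View pics/side0.png

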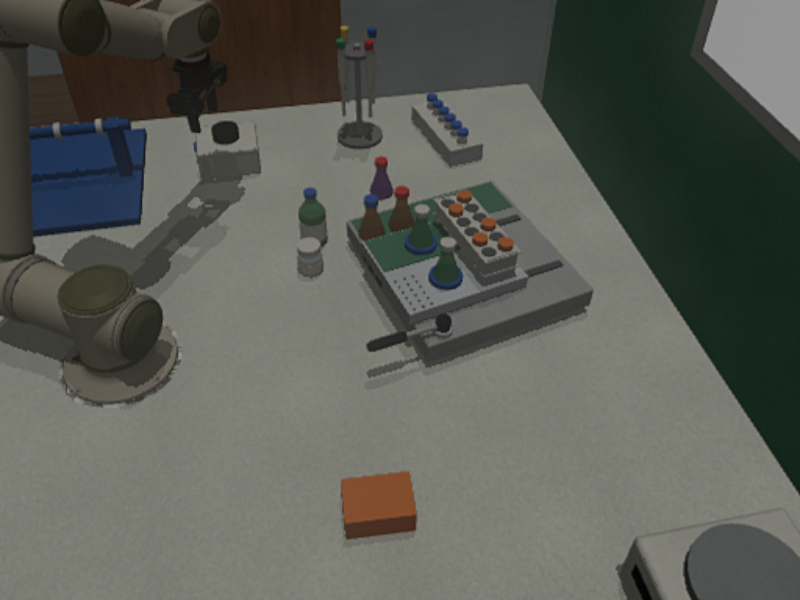

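View pics/wrist0.png

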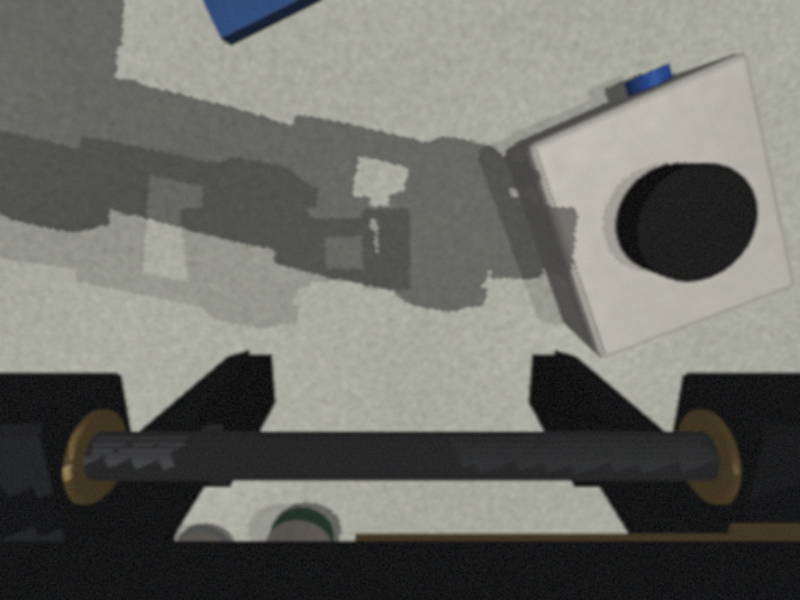

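Scene: shaker at (325–588, 290–520). The tray's front edge runs (357,297)–(485,291). The lever hub is at (337,327) and its handle at (337,272). The jar is at (509,265), the bottle at (558,270), the flasks at (515,305) and (521,338), and the box at (207,248). A purple decoy is at (637,372). I'll crop closer to get accurate corners.

```bash
python3 - <<'E'
import cv2,pickle
for n,(x0,y0,w,h) in {"scene":(195,150,200,150),"side":(180,110,220,165)}.items():
    im=pickle.load(open(f"pics/{n}0.pkl","rb"))["image"][y0:y0+h,x0:x0+w,::-1]
    cv2.imwrite(f"pics/{n}_c.png",cv2.resize(im,(800,600),interpolation=cv2.INTER_CUBIC))
E
```

```text
(no output)
```

View pics/scene_c.png

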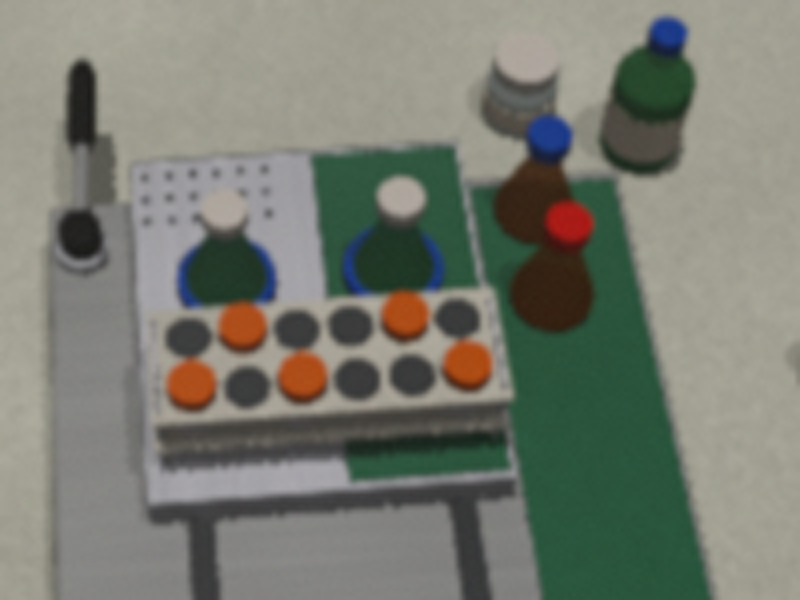

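View pics/side_c.png

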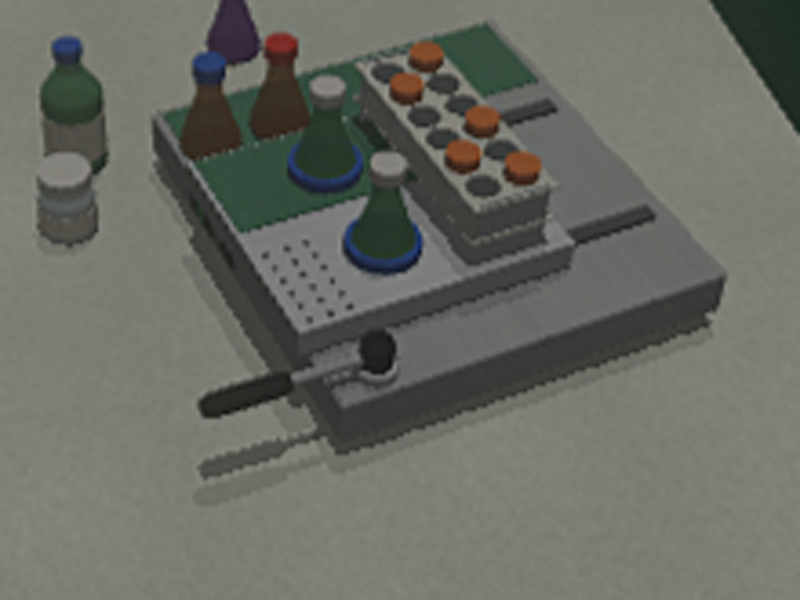

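```bash
cat > h.py <<'E'
import numpy as np,pickle,cv2
def ray(d,u,v,z):
    R,t=np.array(d["R"]),np.array(d["t"]);c=-R.T@t
    r=R.T@np.linalg.solve(d["mtx"],[u,v,1.]);return c+r*(z-c[2])/r[2]
def load(n): return pickle.load(open(f"pics/{n}.pkl","rb"))
E
python3 - <<'E'
from h import *
S,D=load("scene0"),load("side0")
fs=lambda p:((p[0]+.5)/4-.5+195,(p[1]+.5)/4-.5+150)
k=800/220
fd=lambda p:((p[0]+.5)/k-.5+180,(p[1]+.5)/k-.5+110)
P={}
for n,d,f,p,z in [("trayFR",S,fs,(131,162),.105),("trayFL",S,fs,(457,146),.105),("trayBR",S,fs,(148,503),.105),("trayBL",S,fs,(517,480),.105),
 ("baseFL",S,fs,(618,178),.07),("baseFR",S,fs,(52,207),.07),("tip",S,fs,(82,64),.092),("hb",S,fs,(82,143),.092),("knob",S,fs,(80,230),.11),
 ("d trayFR",D,fd,(300,333),.105),("d trayBR",D,fd,(572,240),.105),("d baseFL",D,fd,(155,118),.07),("d baseBR",D,fd,(722,273),.07),("d baseFR",D,fd,(337,405),.07),("d tip",D,fd,(203,409),.092),("d hb",D,fd,(290,380),.092)]:
    P[n]=ray(d,*f(p),z)[:2];print(n,P[n].round(4))
def fr(n,a,b,perp=False):
    v=P[b]-P[a];print(n,np.linalg.norm(v).round(4),np.degrees(np.arctan2(v[1],v[0])).round(2))
fr("tray front->left",'trayFR','trayFL');fr("tray R side",'trayFR','trayBR');fr("tray L",'trayFL','trayBL');fr("trayback",'trayBR','trayBL')
fr("base front",'baseFR','baseFL');fr("d base R",'d baseFR','d baseBR');fr("d trayR",'d trayFR','d trayBR');fr("dbase front",'d baseFR','d baseFL')
fr("lever",'hb','tip');fr("d lever",'d hb','d tip')
for a in(0,):
  pass
E
```

```text
trayFR [ 0.5854 -0.0886]
trayFL [0.5339 0.1535]
trayBR [ 0.8575 -0.0245]
trayBL [0.8039 0.2176]
baseFL [0.5202 0.28  ]
baseFR [ 0.6118 -0.1471]
tip [ 0.4886 -0.1476]
hb [ 0.5645 -0.1318]
knob [ 0.6543 -0.113 ]
d trayFR [ 0.5856 -0.0914]
d trayBR [ 0.8542 -0.0247]
d baseFL [0.5136 0.2671]
d baseBR [ 0.9925 -0.0595]
d baseFR [ 0.6062 -0.1482]
d tip [ 0.4904 -0.1495]
d hb [ 0.5684 -0.1317]
tray front->left 0.2475 102.0
tray R side 0.2796 13.25
tray L 0.2775 13.36
trayback 0.248 102.48
base front 0.4368 102.11
d base R 0.3964 12.94
d trayR 0.2767 13.96
dbase front 0.4255 102.58
lever 0.0775 -168.19
d lever 0.08 -167.16
```

```bash
cat >> h.py <<'E'
yaw=np.radians(12.6);O=np.array([.727,.072])
ex=np.array([np.cos(yaw),np.sin(yaw)]);ey=np.array([-ex[1],ex[0]])
tb=lambda p:np.array([(np.array(p)[:2]-O)@ex,(np.array(p)[:2]-O)@ey])
tw=lambda b:O+b[0]*ex+b[1]*ey
def to(b,z,s):
    "shift in tool cm from commanded~measured pose to base-frame point, and turn"
    R=np.array(s["eef_rot"]);d=np.r_[tw(b),z]-s["ee_pos"]
    G=np.c_[np.r_[-ex,0],np.r_[ey,0],[0,0,-1]]
    from scipy.spatial.transform import Rotation as Q
    return (R.T@d*100).round(2),np.degrees(Q.from_matrix(R.T@G).as_rotvec()).round(2)
E
python3 - <<'E'
from h import *
from rig import ctrl
S,D=load("scene0"),load("side0")
fs=lambda p:((p[0]+.5)/4-.5+195,(p[1]+.5)/4-.5+150)
k=800/220
fd=lambda p:((p[0]+.5)/k-.5+180,(p[1]+.5)/k-.5+110)
for n,p,z,q in [("jar",(527,57),.075,(64,170)),("bottle",(668,30),.15,(67,45)),("blue",(550,128),.174,(209,62)),("red",(569,216),.174,(281,42)),("knobtop",(80,225),.115,(379,345))]:
    a,b=ray(S,*fs(p),z),ray(D,*fd(q),z);print(n,a[:2].round(3),b[:2].round(3),"base",tb(a).round(3))
b=ray(S,210/1.5625,240/1.5625,.055);print("box",b,tb(b))
print([to(( -.225,-.03),z,ctrl.read_state()) for z in(.2,.086)])
E
```

```text
jar [0.415 0.202] [0.414 0.198] base [-0.276  0.195]
bottle [0.434 0.302] [0.434 0.298] base [-0.236  0.288]
blue [0.559 0.216] [0.561 0.213] base [-0.133  0.178]
red [0.633 0.234] [0.635 0.231] base [-0.057  0.179]
knobtop [ 0.653 -0.113] [ 0.646 -0.128] base [-0.112 -0.164]
box [ 0.45023895 -0.43450964  0.055     ] [-0.3805874  -0.43393769]
[(array([-47.48, -35.27,   0.85]), array([-6.000e-02, -3.000e-02, -3.585e+01])), (array([-47.48, -35.26,  12.25]), array([-6.000e-02, -3.000e-02, -3.585e+01]))]
```

Both views agree to a few mm. The shaker is turned about 12.6° and the tray is out about 82 mm. The lever is at about 1.56 rad. The red-capped amber flask is on the ledge, and the purple one stands off the base, so it's the decoy. Next I'll move in front of the tray with the fingers shut.

```bash
python3 -m jog '[{"tx":-47.5,"ty":-35.3,"tz":0.8,"rz":-35.8,"claw":255},{"tx":-47.5,"ty":-35.3,"tz":0.8,"rz":-35.8,"claw":255},{"tx":-47.5,"ty":-35.3,"tz":0.8,"rz":-35.8,"claw":255},{"tx":-47.5,"ty":-35.3,"tz":0.8,"rz":-35.8,"claw":255},{"tx":-47.5,"ty":-35.3,"tz":0.8,"rz":-35.8,"claw":255}]' 20
python3 - <<'E'
from h import *
from rig import ctrl
s=ctrl.read_state();print(to((-.225,-.03),.2,s),tb(s["ee_pos"]))
E
```

```text
(array([-47.48, -35.27,   0.85]), array([-6.000e-02, -3.000e-02, -3.585e+01])) [-0.40323714  0.53394589]invalid input
```

```bash
python3 -m jog '[{"tx":-47.5,"ty":-35.3,"tz":0.8,"rx":0,"ry":0,"rz":-35.8,"claw":255},{"tx":-47.5,"ty":-35.3,"tz":0.8,"rx":0,"ry":0,"rz":-35.8,"claw":255},{"tx":-47.5,"ty":-35.3,"tz":0.8,"rx":0,"ry":0,"rz":-35.8,"claw":255},{"tx":-47.5,"ty":-35.3,"tz":0.8,"rx":0,"ry":0,"rz":-35.8,"claw":255},{"tx":-47.5,"ty":-35.3,"tz":0.8,"rx":0,"ry":0,"rz":-35.8,"claw":255}]' 20
python3 - <<'E'
from h import *
from rig import ctrl
s=ctrl.read_state();print(to((-.225,-.03),.2,s),tb(s["ee_pos"]))
E
```

```text
time: 0.65
ee_pos: [0.3323, 0.308, 0.2056]
eef_rot: [[-0.975, -0.223, -0.0], [-0.223, 0.975, 0.0], [0.0, 0.0, -1.0]]
contact_force: [1.2, 0.0, -0.8]
opening: 0.0502
(array([-10.7 , -34.7 ,   0.55]), array([ 0.01, -0.01,  0.29])) [-0.33376362  0.31641706]
```

```bash
python3 -m jog '[{"tx":-10.7,"ty":-34.7,"tz":0.5,"rx":0,"ry":0,"rz":0.3,"claw":255},{"tx":-10.7,"ty":-34.7,"tz":0.5,"rx":0,"ry":0,"rz":0.3,"claw":255},{"tx":-10.7,"ty":-34.7,"tz":0.5,"rx":0,"ry":0,"rz":0.3,"claw":255},{"tx":-10.7,"ty":-34.7,"tz":0.5,"rx":0,"ry":0,"rz":0.3,"claw":255},{"tx":-10.7,"ty":-34.7,"tz":0.5,"rx":0,"ry":0,"rz":0.3,"claw":255}]'
python3 - <<'E'
from h import *
from rig import ctrl
s=ctrl.read_state();print(to((-.225,-.03),.2,s),tb(s["ee_pos"]))
E
```

```text
time: 1.15
ee_pos: [0.4563, 0.0901, 0.2022]
eef_rot: [[-0.977, -0.212, -0.0], [-0.212, 0.977, 0.0], [-0.0, 0.0, -1.0]]
contact_force: [0.5, 0.5, 0.2]
opening: 0.0102
(array([ -3.59, -10.65,   0.22]), array([ 0.01,  0.  , -0.36])) [-0.26022606  0.07671048]
```

```bash
python3 -m jog '[{"tx":0,"ty":0,"tz":0,"rx":0,"ry":0,"rz":0,"claw":255}]'
python3 - <<'E'
from h import *
from rig import ctrl
s=ctrl.read_state();print(to((-.225,-.03),.2,s),to((-.225,-.03),.086,s),tb(s["ee_pos"]))
E
```

```text
time: 1.25
ee_pos: [0.4581, 0.0877, 0.2017]
eef_rot: [[-0.979, -0.206, 0.0], [-0.206, 0.979, -0.001], [0.0, -0.001, -1.0]]
contact_force: [-0.1, 0.6, 0.4]
opening: 0.0026
(array([ -3.53, -10.35,   0.18]), array([-0.06, -0.01, -0.7 ])) (array([ -3.53, -10.34,  11.58]), array([-0.06, -0.01, -0.7 ])) [-0.25903066  0.07395795]
```

```bash
python3 -m jog '[{"tx":-3.5,"ty":-10.3,"tz":2,"rx":0,"ry":0,"rz":-0.7,"claw":255},{"tx":-3.5,"ty":-10.3,"tz":4,"rx":0,"ry":0,"rz":-0.7,"claw":255},{"tx":-3.5,"ty":-10.3,"tz":8,"rx":0,"ry":0,"rz":-0.7,"claw":255},{"tx":-3.5,"ty":-10.3,"tz":11.5,"rx":0,"ry":0,"rz":-0.7,"claw":255},{"tx":-3.5,"ty":-10.3,"tz":11.5,"rx":0,"ry":0,"rz":-0.7,"claw":255}]'
python3 -m jog '[{"tx":0,"ty":0,"tz":0,"rx":0,"ry":0,"rz":0,"claw":255},{"tx":0,"ty":0,"tz":0,"rx":0,"ry":0,"rz":0,"claw":255}]'
python3 - <<'E'
from h import *
from rig import ctrl,imaging
s=ctrl.read_state();print(to((-.185,-.03),.086,s),tb(s["ee_pos"]))
for n in("scene","side"):
    d=imaging.snapshot(n);pickle.dump(d,open(f"pics/{n}1.pkl","wb"))
    x0,y0,w,h={"scene":(195,120,200,150),"side":(180,110,220,165)}[n]
    cv2.imwrite(f"pics/{n}1.png",cv2.resize(d["image"][y0:y0+h,x0:x0+w,::-1],(800,600)))
E
```

```text
time: 1.75
ee_pos: [0.5093, -0.0005, 0.0835]
eef_rot: [[-0.975, -0.224, -0.009], [-0.224, 0.975, 0.002], [0.008, 0.004, -1.0]]
contact_force: [0.4, 0.3, 1.0]
opening: 0.0005
time: 1.95
ee_pos: [0.5127, -0.0007, 0.0893]
eef_rot: [[-0.974, -0.225, 0.003], [-0.225, 0.974, -0.001], [-0.003, -0.001, -1.0]]
contact_force: [0.8, -0.3, 0.2]
opening: 0.0007
(array([-3.99, -0.61,  0.34]), array([-0.08,  0.18,  0.41])) [-0.22496276 -0.024192  ]
```

View pics/side1.png

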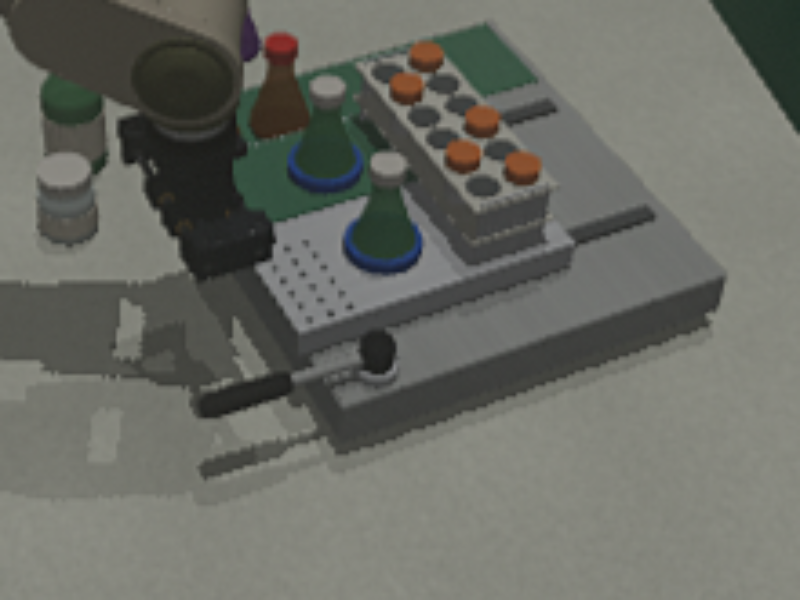

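View pics/scene1.png

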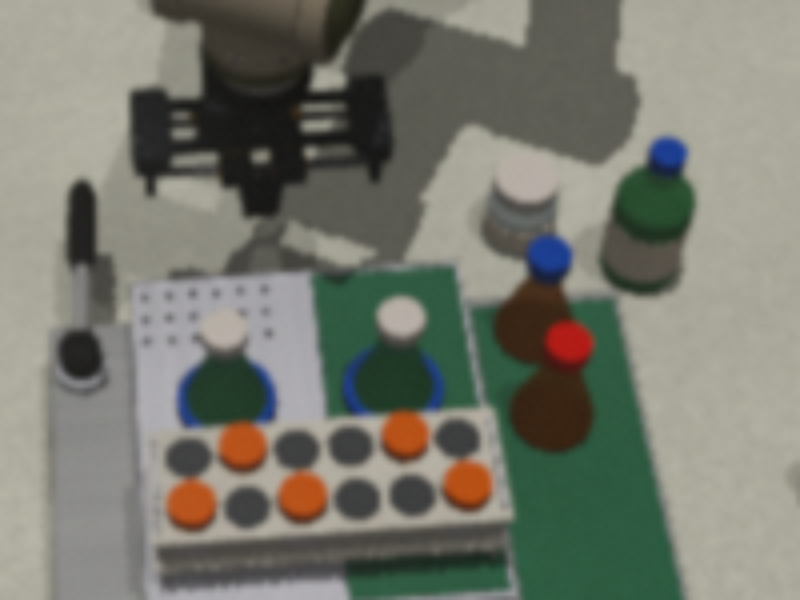

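The fingertips at (262,210) sit in front of the tray's front edge (row ~275), and everything else is clear. Now I'll approach slowly and push.

```bash
python3 -m jog '[{"tx":-1,"ty":0,"tz":0.3,"rx":0,"ry":0,"rz":0.4,"claw":255},{"tx":-2,"ty":0,"tz":0.3,"rx":0,"ry":0,"rz":0.4,"claw":255},{"tx":-2.7,"ty":0,"tz":0.3,"rx":0,"ry":0,"rz":0.4,"claw":255},{"tx":-3.2,"ty":0,"tz":0.3,"rx":0,"ry":0,"rz":0.4,"claw":255},{"tx":-3.6,"ty":0,"tz":0.3,"rx":0,"ry":0,"rz":0.4,"claw":255}]'
python3 -m jog '[{"tx":-0.3,"ty":0,"tz":0,"rx":0,"ry":0,"rz":0,"claw":255},{"tx":-0.6,"ty":0,"tz":0,"rx":0,"ry":0,"rz":0,"claw":255},{"tx":-0.9,"ty":0,"tz":0,"rx":0,"ry":0,"rz":0,"claw":255},{"tx":-1.2,"ty":0,"tz":0,"rx":0,"ry":0,"rz":0,"claw":255},{"tx":-1.5,"ty":0,"tz":0,"rx":0,"ry":0,"rz":0,"claw":255}]'
python3 - <<'E'
from h import *
from rig import ctrl
s=ctrl.read_state();print(to((-.103,-.03),.086,s),tb(s["ee_pos"]),s["contact_force"])
E
```

```text
time: 2.55
ee_pos: [0.5474, 0.0071, 0.0841]
eef_rot: [[-0.976, -0.218, -0.0], [-0.218, 0.976, 0.0], [0.0, 0.0, -1.0]]
contact_force: [0.0, 0.7, 0.0]
opening: 0.0003
time: 3.05
ee_pos: [0.5617, 0.0103, 0.0843]
eef_rot: [[-0.976, -0.217, 0.0], [-0.217, 0.976, 0.0], [-0.0, 0.0, -1.0]]
contact_force: [0.2, -0.5, 0.1]
opening: 0.0004
(array([-7.18, -0.57, -0.17]), array([ 0.  ,  0.  , -0.06])) [-0.17474711 -0.02420785] [ 0.21918983 -0.50197962  0.05187804]
```

```bash
python3 -m jog '[{"tx":-0.4,"ty":0,"tz":0,"rx":0,"ry":0,"rz":0,"claw":255},{"tx":-0.8,"ty":0,"tz":0,"rx":0,"ry":0,"rz":0,"claw":255},{"tx":-1.2,"ty":0,"tz":0,"rx":0,"ry":0,"rz":0,"claw":255},{"tx":-1.6,"ty":0,"tz":0,"rx":0,"ry":0,"rz":0,"claw":255},{"tx":-2,"ty":0,"tz":0,"rx":0,"ry":0,"rz":0,"claw":255}]'
python3 - <<'E'
from h import *
from rig import ctrl,imaging
s=ctrl.read_state();print(to((-.103,-.03),.086,s),tb(s["ee_pos"]),s["contact_force"])
d=imaging.snapshot("side");x0,y0,w,h=(180,110,220,165)
cv2.imwrite("pics/side2.png",cv2.resize(d["image"][y0:y0+h,x0:x0+w,::-1],(800,600)))
E
```

```text
time: 3.55
ee_pos: [0.5814, 0.0146, 0.0842]
eef_rot: [[-0.976, -0.217, -0.0], [-0.217, 0.976, -0.0], [0.0, -0.0, -1.0]]
contact_force: [-0.7, 0.1, 0.4]
opening: 0.0005
(array([-5.16, -0.57, -0.18]), array([-0.  , -0.  , -0.05])) [-0.15459784 -0.0242145 ] [-0.73723686  0.11819334  0.44265165]
```

View pics/side2.png

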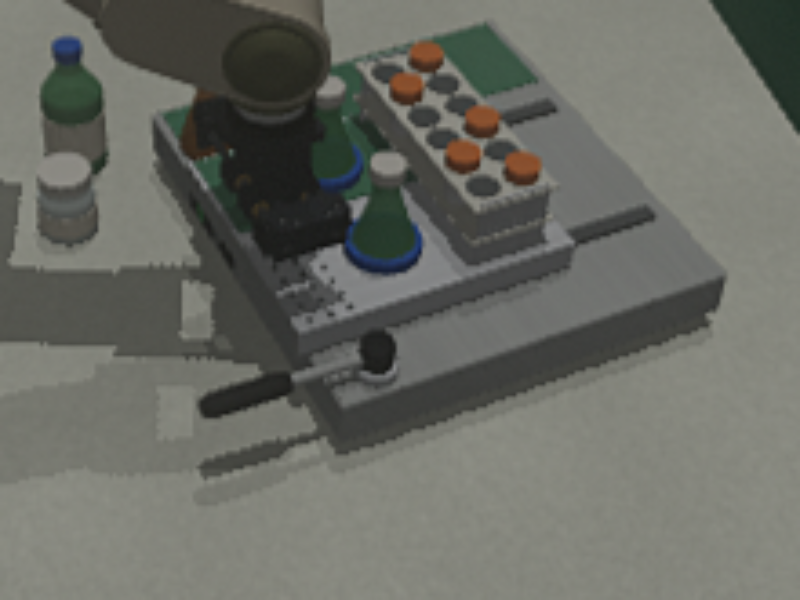

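The tray corner is still at (300,333), so the tray hasn't moved even though the TCP reads 18 mm past its front edge with no force. Something disagrees. I'll check the fingertip against the cameras before going on.

```bash
python3 - <<'E'
from h import *
from rig import ctrl,imaging
for n,x0,y0,w,h in(("scene",215,120,120,90),("side",215,110,120,90)):
    d=imaging.snapshot(n);s=ctrl.read_state()
    pickle.dump(d,open(f"pics/{n}3.pkl","wb"))
    im=cv2.resize(d["image"][y0:y0+h,x0:x0+w,::-1],(800,600),interpolation=cv2.INTER_CUBIC);k=800/w
    for z,c in((0,(0,0,255)),(.02,(0,255,255))):
        X=s["ee_pos"]+[0,0,z];q=d["R"]@X+d["t"];q=d["mtx"]@(q/q[2]);p=((q[0]+.5-x0)*k,(q[1]+.5-y0)*k);print(n,z,q[:2],p)
        cv2.circle(im,(int(p[0]),int(p[1])),4,c,1)
    cv2.imwrite(f"pics/{n}3.png",im)
E
```

```text
scene 0 [261.33536147 197.17861157] (np.float64(312.23574316627037), np.float64(517.8574104830261))
scene 0.02 [261.35020228 193.42395857] (np.float64(312.33468189037774), np.float64(492.8263904731133))
side 0 [253.96989543 183.28156376] (np.float64(263.1326361949611), np.float64(491.8770917564407))
side 0.02 [253.99495219 178.88566492] (np.float64(263.2996812641326), np.float64(462.57109949420453))
```

View pics/scene3.png

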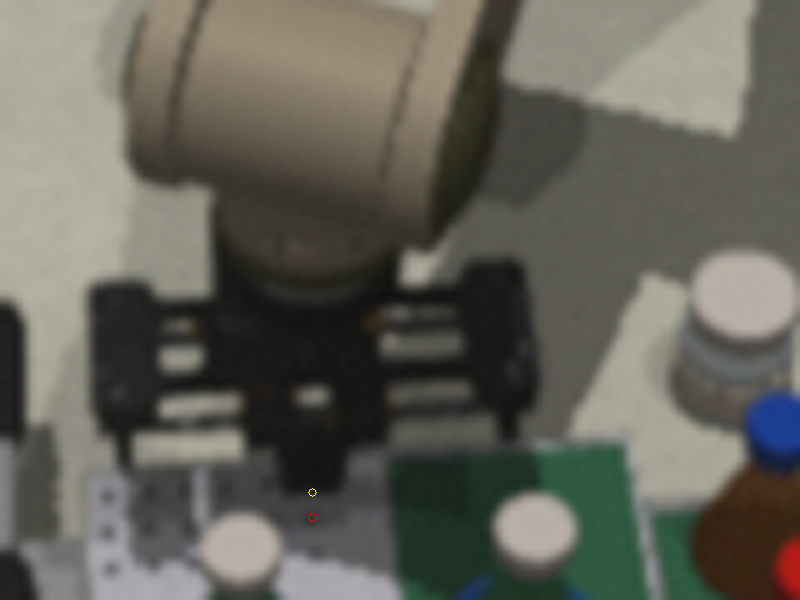

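View pics/side3.png

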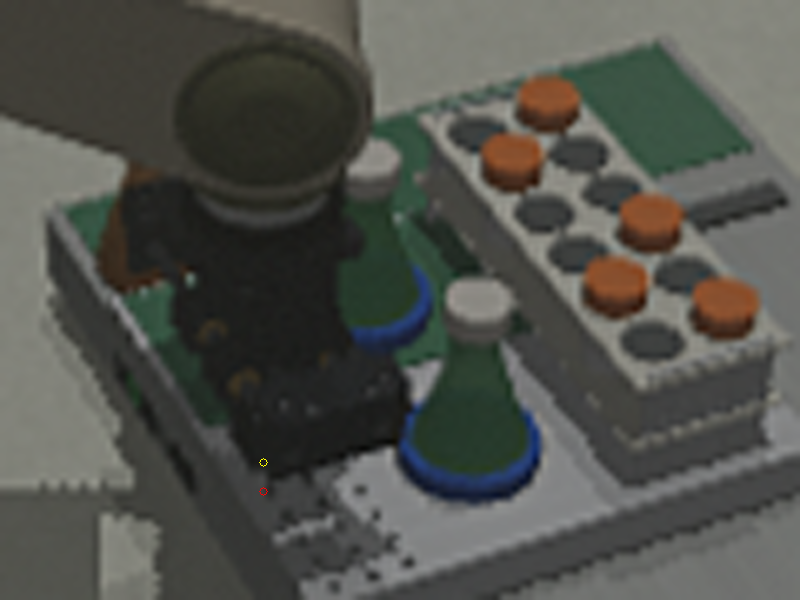

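```bash
python3 - <<'E'
from h import *
X0=np.array([.5127,-.0007,.0887])
for n,x0,y0,w,h in(("scene",225,130,80,60),("side",200,130,80,60)):
    d=load(n+"1")
    im=cv2.resize(d["image"][y0:y0+h,x0:x0+w,::-1],(800,600),interpolation=cv2.INTER_CUBIC).astype(float)*1.6;im=im.clip(0,255).astype('uint8');k=800/w
    for z,c in((0,(0,0,255)),(.02,(0,255,255)),(.04,(255,255,0))):
        X=X0+[0,0,z];q=d["R"]@X+d["t"];q=d["mtx"]@(q/q[2]);p=((q[0]+.5-x0)*k,(q[1]+.5-y0)*k);print(n,z,q[:2],p)
        cv2.circle(im,(int(p[0]),int(p[1])),6,c,2)
    cv2.imwrite(f"pics/{n}1b.png",im)
E
```

```text
scene 0 [259.72342736 177.76923452] (np.float64(352.23427358351614), np.float64(482.69234519539395))
scene 0.02 [259.71922873 173.8883493 ] (np.float64(352.1922873107434), np.float64(443.88349303236765))
scene 0.04 [259.71493181 169.91660602] (np.float64(352.1493180685667), np.float64(404.16606023678213))
side 0 [234.34981431 188.29056139] (np.float64(348.4981431357008), np.float64(587.9056138764943))
side 0.02 [234.20389993 183.86863001] (np.float64(347.03899933031096), np.float64(543.6863001190395))
side 0.04 [234.05541415 179.3687725 ] (np.float64(345.55414154708103), np.float64(498.6877249550855))
```

View pics/scene1b.png

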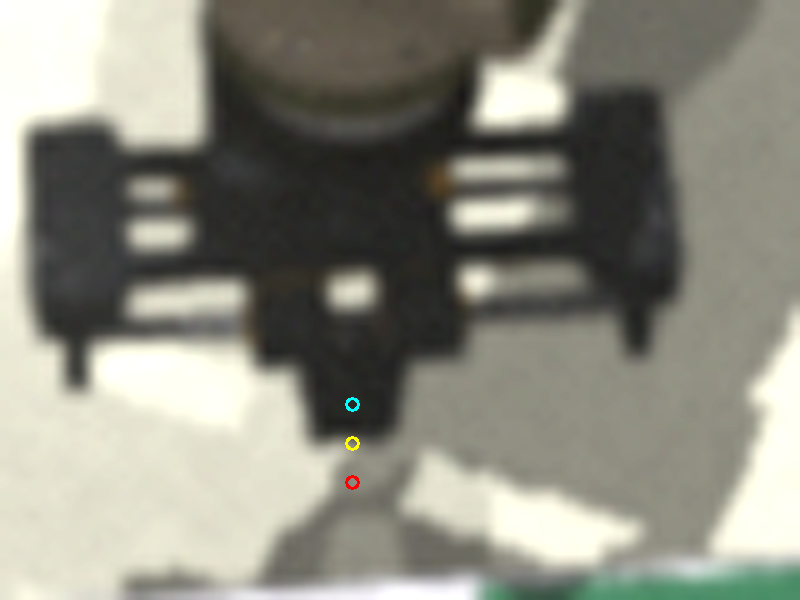

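View pics/side1b.png

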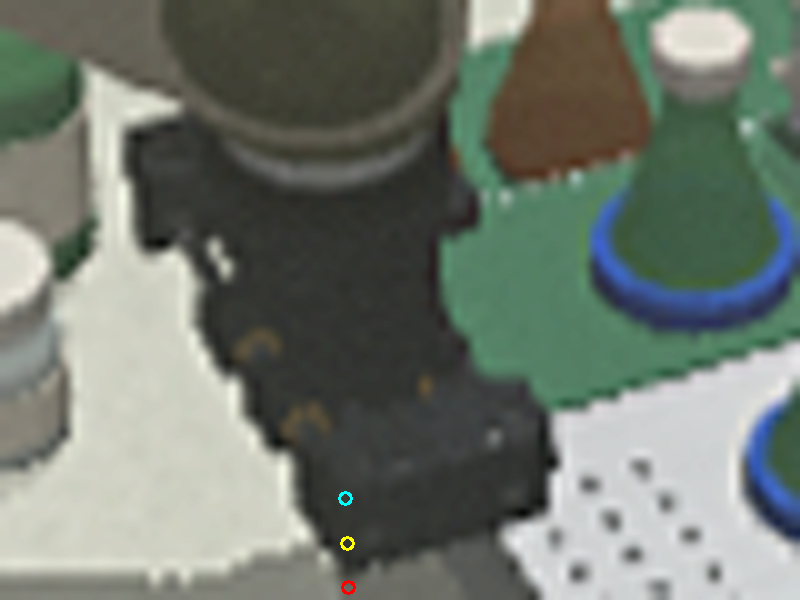

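Even in free air, the fingertip at (352,437) in the crop appears about 2–3 cm higher than the reported TCP. In the side view the reported TCP pixel is bare too. So the real tips are higher than reported, and they've passed over the bare tray top. I'll find the offset by probing down gently onto the tray top, which is at 105 mm.

```bash
for i in 1; do python3 -m jog '[{"tx":0,"ty":0,"tz":0.2,"rx":0,"ry":0,"rz":0,"claw":255},{"tx":0,"ty":0,"tz":0.2,"rx":0,"ry":0,"rz":0,"claw":255}]'; python3 -m jog '[{"tx":0,"ty":0,"tz":0.2,"rx":0,"ry":0,"rz":0,"claw":255},{"tx":0,"ty":0,"tz":0.2,"rx":0,"ry":0,"rz":0,"claw":255}]'; done
```

```text
time: 3.9
ee_pos: [0.5808, 0.0146, 0.082]
eef_rot: [[-0.976, -0.217, -0.001], [-0.217, 0.976, 0.0], [0.001, 0.0, -1.0]]
contact_force: [0.2, 0.3, -0.4]
opening: 0.0007
time: 4.1
ee_pos: [0.5809, 0.0146, 0.08]
eef_rot: [[-0.976, -0.217, -0.001], [-0.217, 0.976, 0.0], [0.0, 0.0, -1.0]]
contact_force: [0.1, 0.5, -0.5]
opening: 0.0007
```

```bash
python3 -m jog '[{"tx":0,"ty":0,"tz":0.2,"rx":0,"ry":0,"rz":0,"claw":255},{"tx":0,"ty":0,"tz":0.2,"rx":0,"ry":0,"rz":0,"claw":255}]'; python3 -m jog '[{"tx":0,"ty":0,"tz":0.2,"rx":0,"ry":0,"rz":0,"claw":255},{"tx":0,"ty":0,"tz":0.2,"rx":0,"ry":0,"rz":0,"claw":255}]'
```

```text
time: 4.3
ee_pos: [0.581, 0.0146, 0.078]
eef_rot: [[-0.976, -0.217, -0.0], [-0.217, 0.976, 0.0], [0.0, 0.0, -1.0]]
contact_force: [-0.2, -0.1, 0.4]
opening: 0.0007
time: 4.5
ee_pos: [0.5809, 0.0146, 0.076]
eef_rot: [[-0.976, -0.217, -0.0], [-0.217, 0.976, 0.0], [0.0, 0.0, -1.0]]
contact_force: [-0.9, 0.2, -0.0]
opening: 0.0004
```

```bash
python3 -m jog '[{"tx":0,"ty":0,"tz":0.2,"rx":0,"ry":0,"rz":0,"claw":255},{"tx":0,"ty":0,"tz":0.2,"rx":0,"ry":0,"rz":0,"claw":255}]'; python3 - <<'E'
from h import *
from rig import ctrl,imaging
for n,x0,y0,w,h in(("scene",225,150,80,60),("wrist",0,0,512,384)):
    d=imaging.snapshot(n);s=ctrl.read_state();pickle.dump(d,open(f"pics/{n}4.pkl","wb"))
    im=cv2.resize(d["image"][y0:y0+h,x0:x0+w,::-1],(800,600),interpolation=cv2.INTER_CUBIC).astype(float)*1.5;im=im.clip(0,255).astype('uint8');k=800/w
    for z,c in((0,(0,0,255)),(.02,(0,255,255)),(.04,(255,255,0))):
        X=s["ee_pos"]+[0,0,z];q=d["R"]@X+d["t"];q=d["mtx"]@(q/q[2]);p=((q[0]+.5-x0)*k,(q[1]+.5-y0)*k);print(n,z,q[:2],p)
        cv2.circle(im,(int(p[0]),int(p[1])),6,c,2)
    cv2.imwrite(f"pics/{n}4.png",im)
E
```

```text
time: 4.7
ee_pos: [0.5817, 0.0146, 0.0753]
eef_rot: [[-0.976, -0.217, 0.002], [-0.217, 0.976, -0.0], [-0.002, -0.001, -1.0]]
contact_force: [-0.5, 1.0, 8.0]
opening: 0.0007
scene 0 [261.3172881  198.85143559] (np.float64(368.17288096345067), np.float64(493.5143558881484))
scene 0.02 [261.33183866 195.13593905] (np.float64(368.31838657763683), np.float64(456.35939049604417))
scene 0.04 [261.34673732 191.33155552] (np.float64(368.4673731682176), np.float64(418.31555522644464))
wrist 0 [255.66592178 221.81779212] (np.float64(400.25925278140295), np.float64(347.37155018273364))
wrist 0.02 [255.53836235 234.85683307] (np.float64(400.0599411741497), np.float64(367.7450516765929))
wrist 0.04 [255.3777843  251.27101598] (np.float64(399.8090379683275), np.float64(393.3922124670645))
```

View pics/scene4.png

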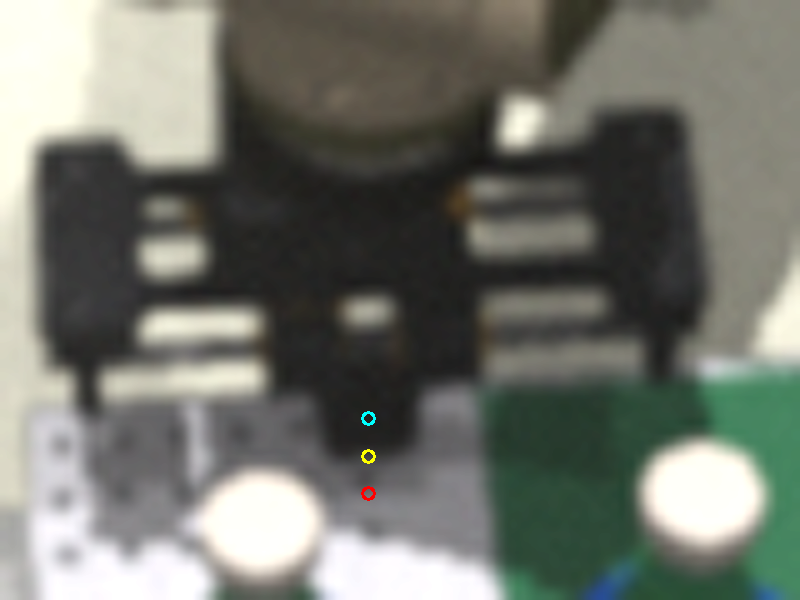

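View pics/wrist4.png

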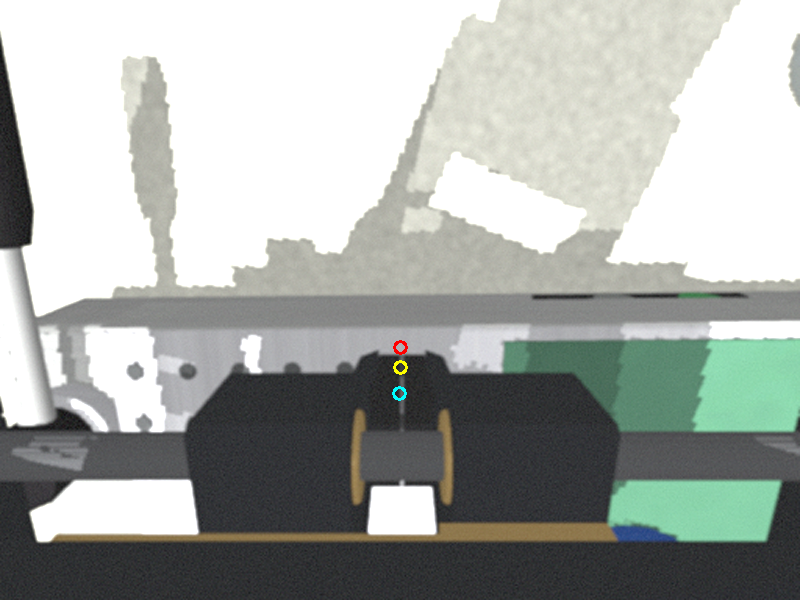

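Contact came at reported z = 0.0753 with 8 N upward, while the tray top is at 0.105. So the real tips are about 30 mm above the reported z, and x/y agree to within a few mm. Next I'll check where the gripper body really is, using the earlier side picture.

```bash
python3 -m jog '[{"tx":0,"ty":0,"tz":-1.5,"rx":0,"ry":0,"rz":0,"claw":255},{"tx":0,"ty":0,"tz":-1.5,"rx":0,"ry":0,"rz":0,"claw":255}]'
python3 - <<'E'
from h import *
d=load("side1");X0=np.array([.5127,-.0007,.0887])
for b in(.064,.094):
  for sx in(-.0375,.0375):
    X=X0+np.r_[ex*sx-ey*.0935,b];q=d["R"]@X+d["t"];q=d["mtx"]@(q/q[2]);print(b,sx,((q[0]+.5-200)*10,(q[1]+.5-130)*10))
# scene: inverse - world of body ends
d=load("scene1")
for b in(.064,.094):
  for sy in(-.0935,.0935):
    X=X0+np.r_[ex*.0375+ey*sy,b];q=d["R"]@X+d["t"];q=d["mtx"]@(q/q[2]);print('sc',b,sy,((q[0]+.5-225)*10,(q[1]+.5-130)*10))
E
```

```text
time: 5.0
ee_pos: [0.5819, 0.0144, 0.0906]
eef_rot: [[-0.976, -0.217, 0.003], [-0.217, 0.976, -0.001], [-0.003, -0.001, -1.0]]
contact_force: [-0.2, -0.2, -0.2]
opening: 0.0004
0.064 -0.0375 (np.float64(346.9187194496243), np.float64(669.0635093305394))
0.064 0.0375 (np.float64(572.8558209832613), np.float64(598.6797205564947))
0.094 -0.0375 (np.float64(344.52002694517716), np.float64(598.2064075059347))
0.094 0.0375 (np.float64(573.6579339049763), np.float64(527.9604629219077))
sc 0.064 -0.0935 (np.float64(45.32776521276077), np.float64(472.23147683791836))
sc 0.064 0.0935 (np.float64(675.052154891797), np.float64(436.6204489105303))
sc 0.094 -0.0935 (np.float64(39.59124532874341), np.float64(410.0770162274853))
sc 0.094 0.0935 (np.float64(680.919055734351), np.float64(374.12220286019846))
```

The body is raised by the same ~30 mm, so it's a plain reading offset along z: true z ≈ reported + 0.03. I'll back out, go lower to true z ≈ 0.087, and push.

```bash
python3 -m jog '[{"tx":2,"ty":0,"tz":0,"rx":0,"ry":0,"rz":0,"claw":255},{"tx":5,"ty":0,"tz":0,"rx":0,"ry":0,"rz":0,"claw":255},{"tx":5.5,"ty":-0.5,"tz":0.5,"rx":0,"ry":0,"rz":0,"claw":255},{"tx":5.5,"ty":-0.5,"tz":2,"rx":0,"ry":0,"rz":0,"claw":255},{"tx":5.5,"ty":-0.5,"tz":3.2,"rx":0,"ry":0,"rz":0,"claw":255}]'
python3 -m jog '[{"tx":0,"ty":0,"tz":0,"rx":0,"ry":0,"rz":0,"claw":255},{"tx":0,"ty":0,"tz":0,"rx":0,"ry":0,"rz":0,"claw":255}]'
python3 - <<'E'
from h import *
from rig import ctrl
s=ctrl.read_state();print(to((-.185,-.03),.057,s),tb(s["ee_pos"]))
E
```

```text
time: 5.5
ee_pos: [0.5288, -0.0026, 0.0564]
eef_rot: [[-0.976, -0.217, 0.0], [-0.217, 0.976, -0.0], [-0.0, -0.0, -1.0]]
contact_force: [0.4, -0.1, -0.3]
opening: 0.0004
time: 5.7
ee_pos: [0.5289, -0.0024, 0.0571]
eef_rot: [[-0.976, -0.217, -0.0], [-0.217, 0.976, 0.0], [0.0, 0.0, -1.0]]
contact_force: [0.5, -0.2, 0.3]
opening: 0.0002
(array([-2.46, -0.06,  0.01]), array([ 0.  , -0.  , -0.05])) [-0.20958457 -0.02935825]
```

```bash
python3 -m jog '[{"tx":-0.7,"ty":0,"tz":0,"rx":0,"ry":0,"rz":0,"claw":255},{"tx":-1.4,"ty":0,"tz":0,"rx":0,"ry":0,"rz":0,"claw":255},{"tx":-2,"ty":0,"tz":0,"rx":0,"ry":0,"rz":0,"claw":255},{"tx":-2.3,"ty":0,"tz":0,"rx":0,"ry":0,"rz":0,"claw":255},{"tx":-2.6,"ty":0,"tz":0,"rx":0,"ry":0,"rz":0,"claw":255}]'
python3 -m jog '[{"tx":-0.3,"ty":0,"tz":0,"rx":0,"ry":0,"rz":0,"claw":255},{"tx":-0.6,"ty":0,"tz":0,"rx":0,"ry":0,"rz":0,"claw":255},{"tx":-0.9,"ty":0,"tz":0,"rx":0,"ry":0,"rz":0,"claw":255},{"tx":-1.2,"ty":0,"tz":0,"rx":0,"ry":0,"rz":0,"claw":255},{"tx":-1.5,"ty":0,"tz":0,"rx":0,"ry":0,"rz":0,"claw":255}]'
python3 - <<'E'
from h import *
from rig import ctrl
s=ctrl.read_state();print(to((-.185,-.03),.057,s),tb(s["ee_pos"]),s["contact_force"])
E
```

```text
time: 6.2
ee_pos: [0.5542, 0.0035, 0.0573]
eef_rot: [[-0.976, -0.217, 0.0], [-0.217, 0.976, -0.0], [-0.0, -0.0, -1.0]]
contact_force: [-0.5, 0.0, 0.6]
opening: 0.0008
time: 6.7
ee_pos: [0.5685, 0.0068, 0.0572]
eef_rot: [[-0.976, -0.217, -0.0], [-0.217, 0.976, 0.0], [0.0, 0.0, -1.0]]
contact_force: [-3.2, 1.7, 1.6]
opening: 0.0005
(array([ 1.61, -0.1 ,  0.02]), array([ 0.02, -0.02, -0.05])) [-0.16887318 -0.02902666] [-3.17384057  1.67908446  1.61164614]
```

In contact at about 3 N, which is the tray friction. Pushing on.

```bash
python3 -m jog '[{"tx":-0.5,"ty":0,"tz":0,"rx":0,"ry":0,"rz":0,"claw":255},{"tx":-1.1,"ty":0,"tz":0,"rx":0,"ry":0,"rz":0,"claw":255},{"tx":-1.7,"ty":0,"tz":0,"rx":0,"ry":0,"rz":0,"claw":255},{"tx":-2.3,"ty":0,"tz":0,"rx":0,"ry":0,"rz":0,"claw":255},{"tx":-2.9,"ty":0,"tz":0,"rx":0,"ry":0,"rz":0,"claw":255}]'
python3 -m jog '[{"tx":-0.5,"ty":0,"tz":0,"rx":0,"ry":0,"rz":0,"claw":255},{"tx":-0.9,"ty":0,"tz":0,"rx":0,"ry":0,"rz":0,"claw":255},{"tx":-1.3,"ty":0,"tz":0,"rx":0,"ry":0,"rz":0,"claw":255},{"tx":-1.6,"ty":0,"tz":0,"rx":0,"ry":0,"rz":0,"claw":255},{"tx":-1.8,"ty":0,"tz":0,"rx":0,"ry":0,"rz":0,"claw":255}]'
python3 - <<'E'
from h import *
from rig import ctrl,imaging
s=ctrl.read_state();print(to((-.105,-.03),.057,s),tb(s["ee_pos"]),s["contact_force"])
for n,x0,y0,w,h in(("scene",195,120,200,150),("side",180,110,220,165)):
    d=imaging.snapshot(n);pickle.dump(d,open(f"pics/{n}5.pkl","wb"))
    cv2.imwrite(f"pics/{n}5.png",cv2.resize(d["image"][y0:y0+h,x0:x0+w,::-1],(800,600),interpolation=cv2.INTER_CUBIC))
E
```

```text
time: 7.2
ee_pos: [0.5973, 0.0132, 0.0571]
eef_rot: [[-0.976, -0.217, -0.0], [-0.217, 0.976, 0.0], [0.0, 0.0, -1.0]]
contact_force: [-4.6, 1.8, 1.7]
opening: 0.0003
time: 7.7
ee_pos: [0.6146, 0.0169, 0.0572]
eef_rot: [[-0.976, -0.217, -0.0], [-0.217, 0.976, -0.0], [0.0, -0.0, -1.0]]
contact_force: [-4.4, 1.3, -1.5]
opening: 0.0003
(array([-1.67, -0.07,  0.02]), array([-0.  , -0.  , -0.05])) [-0.12170519 -0.02930584] [-4.3925568   1.28892876 -1.48282304]
```

View pics/scene5.png

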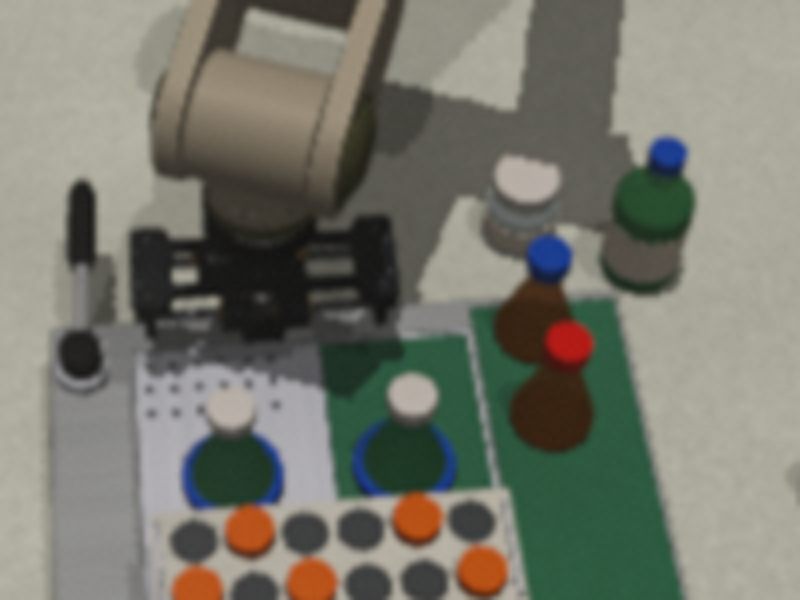

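View pics/side5.png

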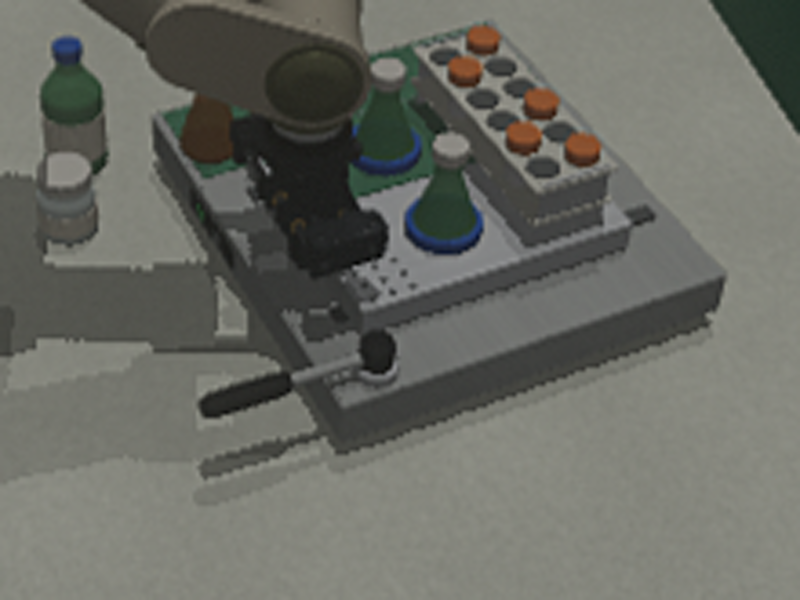

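The tray follows the fingers: its front edge has moved from row 275 to ~350 in the scene crop. Nothing else has moved.

```bash
python3 - <<'E'
from h import *
print(tb(ray(load("scene5"),229.2,208.6,.105)),tb(ray(load("scene5"),195+468/4,120+336/4,.105)))
E
python3 -m jog '[{"tx":-0.3,"ty":0,"tz":0,"rx":0,"ry":0,"rz":0,"claw":255},{"tx":-0.6,"ty":0,"tz":0,"rx":0,"ry":0,"rz":0,"claw":255},{"tx":-0.9,"ty":0,"tz":0,"rx":0,"ry":0,"rz":0,"claw":255},{"tx":-1.2,"ty":0,"tz":0,"rx":0,"ry":0,"rz":0,"claw":255},{"tx":-1.4,"ty":0,"tz":0,"rx":0,"ry":0,"rz":0,"claw":255}]'
```

```text
[-0.10639509 -0.12239946] [-0.10538092  0.12227215]
time: 8.3
ee_pos: [0.6285, 0.0198, 0.0573]
eef_rot: [[-0.976, -0.217, 0.0], [-0.217, 0.976, -0.0], [-0.0, -0.0, -1.0]]
contact_force: [-3.2, -0.3, 0.5]
opening: 0.0005
```

```bash
python3 -m jog '[{"tx":-0.1,"ty":0,"tz":0,"rx":0,"ry":0,"rz":0,"claw":255},{"tx":-0.2,"ty":0,"tz":0,"rx":0,"ry":0,"rz":0,"claw":255}]'
python3 -m jog '[{"tx":-0.1,"ty":0,"tz":0,"rx":0,"ry":0,"rz":0,"claw":255},{"tx":-0.2,"ty":0,"tz":0,"rx":0,"ry":0,"rz":0,"claw":255}]'
```

```text
time: 8.5
ee_pos: [0.6302, 0.0202, 0.0573]
eef_rot: [[-0.976, -0.217, 0.0], [-0.217, 0.976, -0.0], [-0.0, -0.0, -1.0]]
contact_force: [-2.3, -1.3, -0.7]
opening: 0.0007
time: 8.7
ee_pos: [0.6321, 0.0206, 0.0573]
eef_rot: [[-0.976, -0.217, 0.0], [-0.217, 0.976, -0.0], [-0.0, -0.0, -1.0]]
contact_force: [-2.4, -2.1, 0.8]
opening: 0.0003
```

```bash
for i in 1 ; do python3 -m jog '[{"tx":-0.1,"ty":0,"tz":0,"rx":0,"ry":0,"rz":0,"claw":255},{"tx":-0.2,"ty":0,"tz":0,"rx":0,"ry":0,"rz":0,"claw":255}]' | grep -E "pos|force"; done
python3 -m jog '[{"tx":-0.1,"ty":0,"tz":0,"rx":0,"ry":0,"rz":0,"claw":255},{"tx":-0.2,"ty":0,"tz":0,"rx":0,"ry":0,"rz":0,"claw":255}]' | grep -E "pos|force"
```

```text
ee_pos: [0.6327, 0.0209, 0.0573]
contact_force: [-12.2, -3.8, 5.6]
ee_pos: [0.6327, 0.0209, 0.0573]
contact_force: [-22.5, -7.4, 12.6]
```

The tray is against its stop: the position has frozen and the force climbed 12 → 24 N. Backing off and checking.

```bash
python3 -m jog '[{"tx":0.3,"ty":0,"tz":0,"rx":0,"ry":0,"rz":0,"claw":255},{"tx":0.6,"ty":0,"tz":0,"rx":0,"ry":0,"rz":0,"claw":255},{"tx":2,"ty":0,"tz":0,"rx":0,"ry":0,"rz":0,"claw":255},{"tx":4,"ty":0,"tz":0,"rx":0,"ry":0,"rz":0,"claw":255},{"tx":6,"ty":0,"tz":0,"rx":0,"ry":0,"rz":0,"claw":255}]'
python3 - <<'E'
from h import *
from rig import ctrl,imaging
s=ctrl.read_state();print(tb(s["ee_pos"]),s["contact_force"],to((-.24,-.19),.14,s))
for n,x0,y0,w,h in(("scene",195,120,200,150),("side",180,110,220,165)):
    d=imaging.snapshot(n);pickle.dump(d,open(f"pics/{n}6.pkl","wb"))
    cv2.imwrite(f"pics/{n}6.png",cv2.resize(d["image"][y0:y0+h,x0:x0+w,::-1],(800,600),interpolation=cv2.INTER_CUBIC))
E
```

```text
time: 9.6
ee_pos: [0.5773, 0.0087, 0.0573]
eef_rot: [[-0.976, -0.217, 0.002], [-0.217, 0.976, 0.0], [-0.002, -0.0, -1.0]]
contact_force: [-0.3, -0.3, 0.1]
opening: 0.0006
[-0.15991187 -0.02916179] [-0.27453544 -0.25044767  0.05898631] (array([  7.98, -16.09,  -8.28]), array([-0.01,  0.1 , -0.04]))
```

View pics/scene6.png

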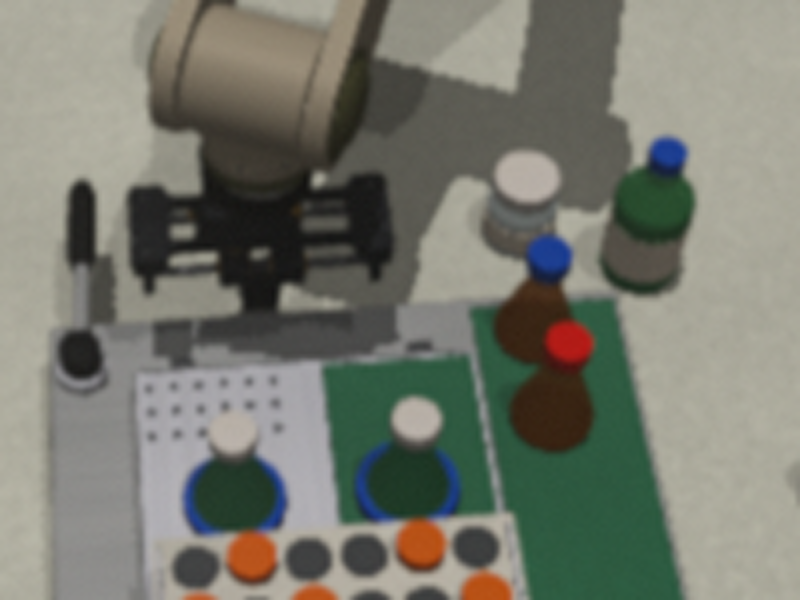

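View pics/side6.png

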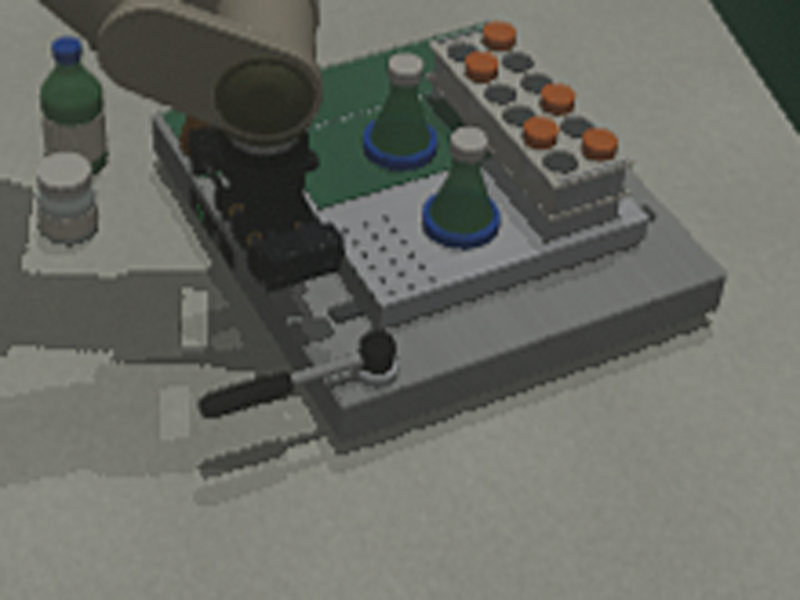

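```bash
python3 - <<'E'
from h import *
d=load("scene6")
print(tb(ray(d,195+138/4,120+373/4,.105)),tb(ray(d,195+471/4,120+355/4,.105)))
E
python3 -m jog '[{"tx":2,"ty":0,"tz":-5,"rx":0,"ry":0,"rz":0,"claw":255},{"tx":4,"ty":-4,"tz":-6,"rx":0,"ry":0,"rz":0,"claw":255},{"tx":6,"ty":-9,"tz":-6,"rx":0,"ry":0,"rz":0,"claw":255},{"tx":7.5,"ty":-14,"tz":-6,"rx":0,"ry":0,"rz":0,"claw":255},{"tx":7.5,"ty":-19,"tz":-6,"rx":0,"ry":0,"rz":0,"claw":255}]'
python3 -m jog '[{"tx":0,"ty":-0.5,"tz":0,"rx":0,"ry":0,"rz":0,"claw":255},{"tx":0,"ty":-0.5,"tz":0,"rx":0,"ry":0,"rz":0,"claw":255}]'
python3 - <<'E'
from h import *
from rig import ctrl
s=ctrl.read_state();print(tb(s["ee_pos"]),s["contact_force"],to((-.237,-.225),.058,s))
E
```

```text
[-0.09018205 -0.12203617] [-0.08863793  0.12219501]
time: 10.2
ee_pos: [0.5446, -0.1894, 0.1181]
eef_rot: [[-0.976, -0.217, 0.002], [-0.217, 0.976, -0.001], [-0.002, -0.001, -1.0]]
contact_force: [0.8, -0.2, -0.0]
opening: 0.0005
time: 10.4
ee_pos: [0.5462, -0.1935, 0.117]
eef_rot: [[-0.977, -0.215, 0.001], [-0.215, 0.977, -0.0], [-0.001, -0.0, -1.0]]
contact_force: [-0.0, 1.3, 0.7]
opening: 0.0002
[-0.23433382 -0.21963179] [-0.04079092  1.33304039  0.72850961] (array([ 0.27, -0.54,  5.9 ]), array([-0.02,  0.05, -0.16]))
```

The front corners sit at base x = −0.090 and −0.089, so the tray is home. Next I'll descend to the right of the lever and look.

```bash
python3 -m jog '[{"tx":0.2,"ty":-0.5,"tz":1,"rx":0,"ry":0,"rz":0,"claw":255},{"tx":0.2,"ty":-0.5,"tz":3,"rx":0,"ry":0,"rz":0,"claw":255},{"tx":0.2,"ty":-0.5,"tz":5,"rx":0,"ry":0,"rz":0,"claw":255},{"tx":0.2,"ty":-0.5,"tz":5.9,"rx":0,"ry":0,"rz":0,"claw":255},{"tx":0.2,"ty":-0.5,"tz":5.9,"rx":0,"ry":0,"rz":0,"claw":255}]'
python3 - <<'E'
from h import *
from rig import ctrl,imaging
s=ctrl.read_state();p=tb(s["ee_pos"]);print(p,s["contact_force"],s["ee_pos"])
pv=np.array([-.115,-.165])
for th in(1.57,1.4,1.2,1.0,.8,.6,.4,.2,.0):
    sn,c=np.sin(th),np.cos(th)
    q=pv+.122*np.array([-sn,c])+(.0115+.014*c+.0175*sn)*np.array([-c,-sn])
    print(th,q.round(3),"tx,ty cm",(-(q-p)[0]*100).round(2),((q-p)[1]*100).round(2))
for n,x0,y0,w,h in(("scene",175,130,120,90),):
    d=imaging.snapshot(n)
    cv2.imwrite(f"pics/{n}7.png",cv2.resize(d["image"][y0:y0+h,x0:x0+w,::-1],(800,600),interpolation=cv2.INTER_CUBIC))
E
```

```text
time: 10.9
ee_pos: [0.5441, -0.1964, 0.057]
eef_rot: [[-0.976, -0.219, -0.002], [-0.219, 0.976, 0.001], [0.002, 0.002, -1.0]]
contact_force: [1.0, -0.4, 0.6]
opening: 0.0006
[-0.23702918 -0.22201548] [ 0.99509196 -0.43119865  0.61450806] [ 0.54411042 -0.19637494  0.05704919]
1.57 [-0.237 -0.194] tx,ty cm -0.0 2.81
1.4 [-0.241 -0.175] tx,ty cm 0.35 4.71
1.2 [-0.241 -0.151] tx,ty cm 0.36 7.06
1.0 [-0.236 -0.128] tx,ty cm -0.11 9.45
0.8 [-0.226 -0.104] tx,ty cm -1.1 11.78
0.6 [-0.211 -0.083] tx,ty cm -2.6 13.91
0.4 [-0.191 -0.065] tx,ty cm -4.58 15.72
0.2 [-0.167 -0.051] tx,ty cm -6.97 17.09
0.0 [-0.14  -0.043] tx,ty cm -9.65 17.9
```

View pics/scene7.png

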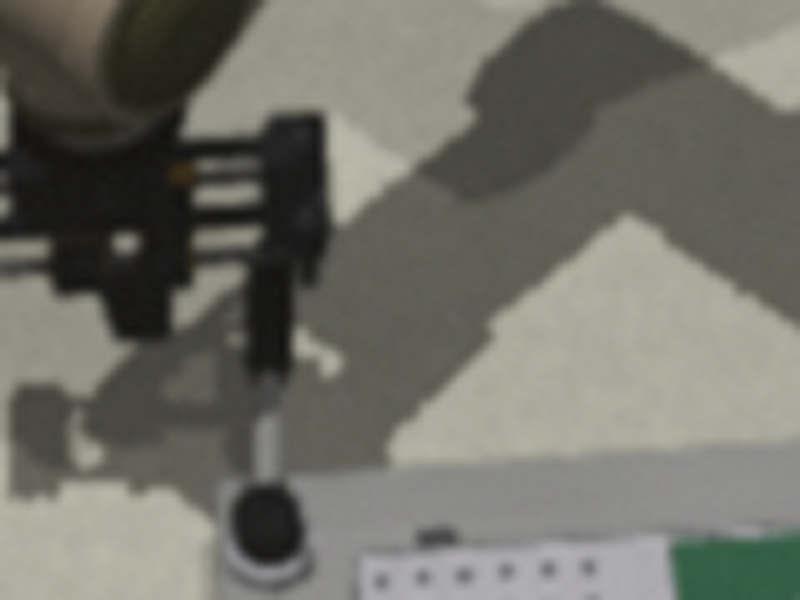

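The fingertips at (140,330) are beside the handle at (270,260–370), on its right with a gap of about 3 cm. Pushing now.

```bash
python3 -m jog '[{"tx":0,"ty":1,"tz":0,"rx":0,"ry":0,"rz":0,"claw":255},{"tx":0,"ty":2,"tz":0,"rx":0,"ry":0,"rz":0,"claw":255},{"tx":0,"ty":2.6,"tz":0,"rx":0,"ry":0,"rz":0,"claw":255},{"tx":0.1,"ty":3.2,"tz":0,"rx":0,"ry":0,"rz":0,"claw":255},{"tx":0.2,"ty":3.8,"tz":0,"rx":0,"ry":0,"rz":0,"claw":255}]'
python3 -m jog '[{"tx":0.1,"ty":0.9,"tz":0,"rx":0,"ry":0,"rz":0,"claw":255},{"tx":0.1,"ty":1.8,"tz":0,"rx":0,"ry":0,"rz":0,"claw":255},{"tx":0.1,"ty":2.7,"tz":0,"rx":0,"ry":0,"rz":0,"claw":255},{"tx":0,"ty":3.6,"tz":0,"rx":0,"ry":0,"rz":0,"claw":255},{"tx":-0.1,"ty":4.5,"tz":0,"rx":0,"ry":0,"rz":0,"claw":255}]'
cat > lev.py <<'E'
import sys
from h import *
from rig import ctrl,imaging
s=ctrl.read_state();p=tb(s["ee_pos"]);print(p,s["contact_force"].round(1),s["ee_pos"][2],s["time"])
pv=np.array([-.115,-.165])
for th in(1.0,.8,.6,.4,.2,.1,.0):
    sn,c=np.sin(th),np.cos(th)
    q=pv+.122*np.array([-sn,c])+(.0115+.014*c+.0175*sn)*np.array([-c,-sn])
    print(th,q.round(3),"tx,ty cm",(-(q-p)[0]*100).round(2),((q-p)[1]*100).round(2))
d=imaging.snapshot("scene");x0,y0,w,h=185,130,140,105
cv2.imwrite(f"pics/{sys.argv[1]}.png",cv2.resize(d["image"][y0:y0+h,x0:x0+w,::-1],(800,600),interpolation=cv2.INTER_CUBIC))
E
python3 lev.py l1
```

```text
time: 11.45
ee_pos: [0.5345, -0.1607, 0.0586]
eef_rot: [[-0.976, -0.217, 0.001], [-0.217, 0.976, -0.001], [-0.001, -0.001, -1.0]]
contact_force: [0.9, -1.2, 0.2]
opening: 0.0004
time: 11.95
ee_pos: [0.5254, -0.1161, 0.0583]
eef_rot: [[-0.976, -0.217, -0.0], [-0.217, 0.976, -0.0], [0.0, -0.0, -1.0]]
contact_force: [1.5, -2.2, -0.2]
opening: 0.0004
[-0.23781237 -0.13959452] [ 1.5 -2.2 -0.2] 0.058275062450218997 11.95
1.0 [-0.236 -0.128] tx,ty cm -0.19 1.21
0.8 [-0.226 -0.104] tx,ty cm -1.17 3.53
0.6 [-0.211 -0.083] tx,ty cm -2.67 5.67
0.4 [-0.191 -0.065] tx,ty cm -4.66 7.48
0.2 [-0.167 -0.051] tx,ty cm -7.04 8.85
0.1 [-0.154 -0.046] tx,ty cm -8.36 9.33
0.0 [-0.14  -0.043] tx,ty cm -9.73 9.66
```

View pics/l1.png

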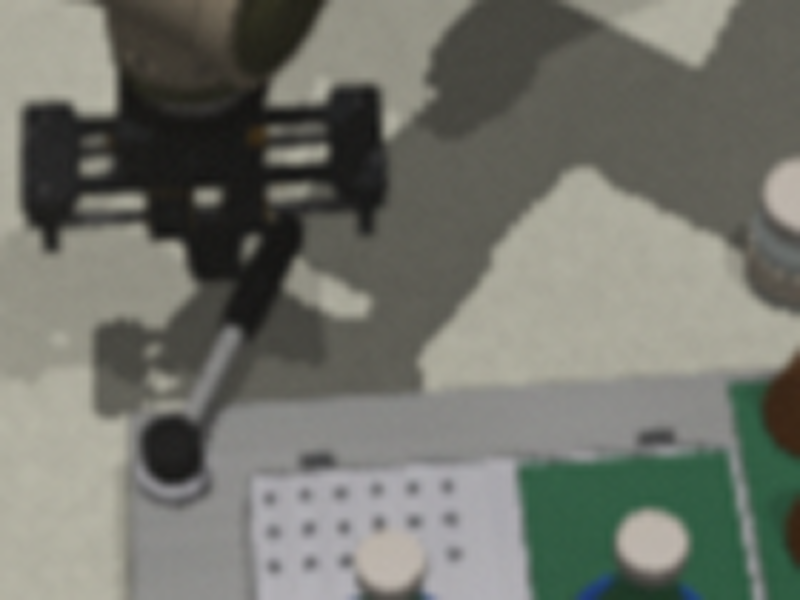

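The lever (170,450)→(285,235) is following at about 2.6 N. Continuing along the arc.

```bash
python3 -m jog '[{"tx":-0.1,"ty":0.9,"tz":0,"rx":0,"ry":0,"rz":0,"claw":255},{"tx":-0.4,"ty":1.8,"tz":0,"rx":0,"ry":0,"rz":0,"claw":255},{"tx":-0.8,"ty":2.7,"tz":0,"rx":0,"ry":0,"rz":0,"claw":255},{"tx":-1.2,"ty":3.5,"tz":0,"rx":0,"ry":0,"rz":0,"claw":255},{"tx":-1.7,"ty":4.3,"tz":0,"rx":0,"ry":0,"rz":0,"claw":255}]'
python3 -m jog '[{"tx":-0.5,"ty":0.7,"tz":0,"rx":0,"ry":0,"rz":0,"claw":255},{"tx":-1.0,"ty":1.4,"tz":0,"rx":0,"ry":0,"rz":0,"claw":255},{"tx":-1.6,"ty":2.0,"tz":0,"rx":0,"ry":0,"rz":0,"claw":255},{"tx":-2.3,"ty":2.6,"tz":0,"rx":0,"ry":0,"rz":0,"claw":255},{"tx":-3,"ty":3.2,"tz":0,"rx":0,"ry":0,"rz":0,"claw":255}]'
python3 lev.py l2
```

```text
time: 12.5
ee_pos: [0.5328, -0.0704, 0.0582]
eef_rot: [[-0.976, -0.217, -0.0], [-0.217, 0.976, 0.0], [0.0, 0.0, -1.0]]
contact_force: [0.7, -2.2, 0.8]
opening: 0.0001
time: 13.0
ee_pos: [0.5554, -0.0329, 0.0582]
eef_rot: [[-0.976, -0.217, -0.0], [-0.217, 0.976, 0.0], [0.0, 0.0, -1.0]]
contact_force: [-0.9, -2.0, 0.2]
opening: 0.0001
[-0.19030323 -0.06490382] [-0.9 -2.   0.2] 0.058180613430838 13.0
1.0 [-0.236 -0.128] tx,ty cm 4.56 -6.26
0.8 [-0.226 -0.104] tx,ty cm 3.58 -3.94
0.6 [-0.211 -0.083] tx,ty cm 2.08 -1.8
0.4 [-0.191 -0.065] tx,ty cm 0.1 0.01
0.2 [-0.167 -0.051] tx,ty cm -2.29 1.38
0.1 [-0.154 -0.046] tx,ty cm -3.61 1.86
0.0 [-0.14  -0.043] tx,ty cm -4.98 2.19
```

View pics/l2.png

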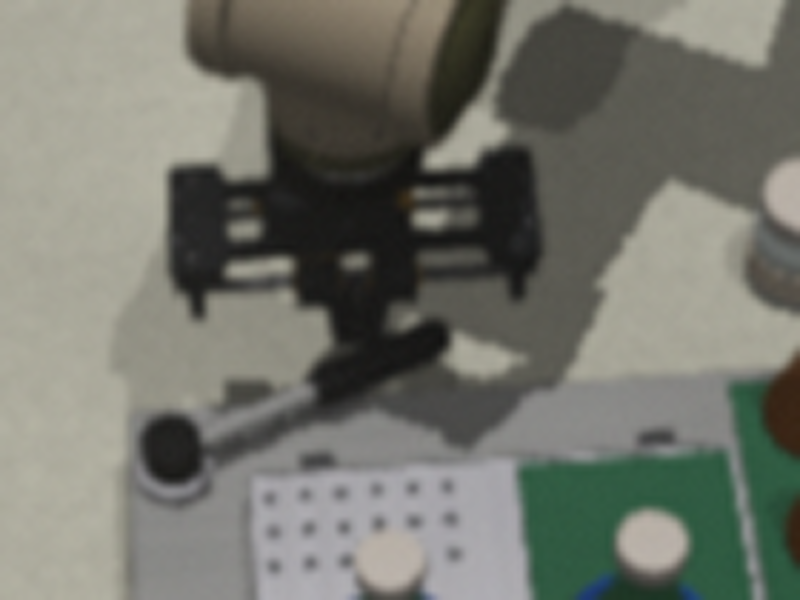

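```bash
python3 -m jog '[{"tx":-0.6,"ty":0.4,"tz":0,"rx":0,"ry":0,"rz":0,"claw":255},{"tx":-1.2,"ty":0.8,"tz":0,"rx":0,"ry":0,"rz":0,"claw":255},{"tx":-1.8,"ty":1.1,"tz":0,"rx":0,"ry":0,"rz":0,"claw":255},{"tx":-2.4,"ty":1.4,"tz":0,"rx":0,"ry":0,"rz":0,"claw":255},{"tx":-3,"ty":1.6,"tz":0,"rx":0,"ry":0,"rz":0,"claw":255}]' | grep -E "pos|force"
python3 -m jog '[{"tx":-0.3,"ty":0.1,"tz":0,"rx":0,"ry":0,"rz":0,"claw":255},{"tx":-0.6,"ty":0.2,"tz":0,"rx":0,"ry":0,"rz":0,"claw":255},{"tx":-0.9,"ty":0.3,"tz":0,"rx":0,"ry":0,"rz":0,"claw":255},{"tx":-1.1,"ty":0.3,"tz":0,"rx":0,"ry":0,"rz":0,"claw":255},{"tx":-1.3,"ty":0.3,"tz":0,"rx":0,"ry":0,"rz":0,"claw":255}]'| grep -E "pos|force"
python3 lev.py l3
```

```text
ee_pos: [0.5812, -0.0109, 0.0582]
contact_force: [-1.3, -2.2, 0.4]
ee_pos: [0.5927, -0.0052, 0.0582]
contact_force: [-2.1, 1.1, 1.0]
[-0.14786887 -0.04602895] [-2.1  1.1  1. ] 0.058151260437452085 14.05
1.0 [-0.236 -0.128] tx,ty cm 8.8 -8.15
0.8 [-0.226 -0.104] tx,ty cm 7.82 -5.82
0.6 [-0.211 -0.083] tx,ty cm 6.32 -3.69
0.4 [-0.191 -0.065] tx,ty cm 4.34 -1.88
0.2 [-0.167 -0.051] tx,ty cm 1.95 -0.51
0.1 [-0.154 -0.046] tx,ty cm 0.64 -0.03
0.0 [-0.14  -0.043] tx,ty cm -0.74 0.3
```

View pics/l3.png

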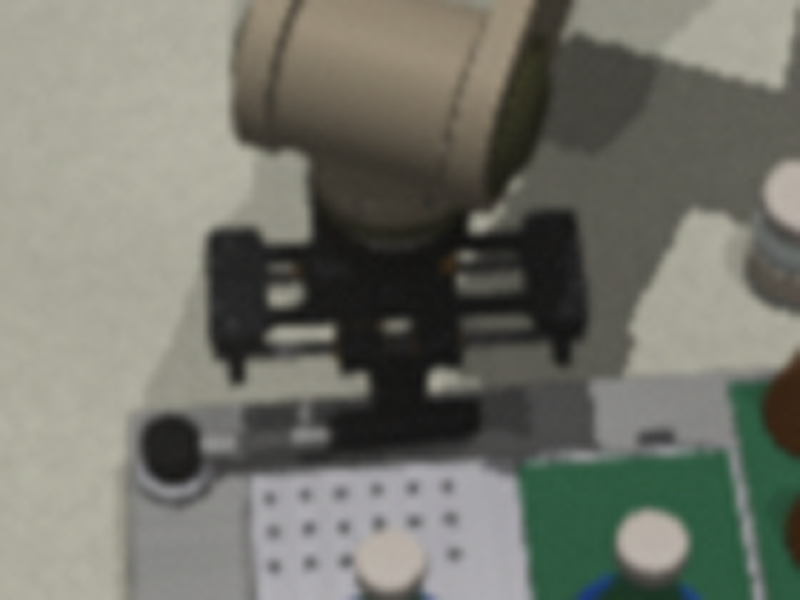

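The lever is nearly across. Creeping to the end stop.

```bash
python3 -m jog '[{"tx":-0.1,"ty":0,"tz":0,"rx":0,"ry":0,"rz":0,"claw":255},{"tx":-0.25,"ty":0,"tz":0,"rx":0,"ry":0,"rz":0,"claw":255},{"tx":-0.4,"ty":0,"tz":0,"rx":0,"ry":0,"rz":0,"claw":255}]' | grep -E "pos|force"
python3 -m jog '[{"tx":-0.1,"ty":0,"tz":0,"rx":0,"ry":0,"rz":0,"claw":255},{"tx":-0.2,"ty":0,"tz":0,"rx":0,"ry":0,"rz":0,"claw":255}]'| grep -E "pos|force"
python3 -m jog '[{"tx":-0.1,"ty":0,"tz":0,"rx":0,"ry":0,"rz":0,"claw":255},{"tx":-0.2,"ty":0,"tz":0,"rx":0,"ry":0,"rz":0,"claw":255}]'| grep -E "pos|force"
```

```text
ee_pos: [0.5968, -0.0046, 0.0582]
contact_force: [-1.8, 0.7, 0.5]
ee_pos: [0.5988, -0.0042, 0.0582]
contact_force: [-1.5, 1.0, -0.5]
ee_pos: [0.6008, -0.0038, 0.0582]
contact_force: [-2.5, 1.0, -0.6]
```

```bash
python3 -m jog '[{"tx":-0.1,"ty":0,"tz":0,"rx":0,"ry":0,"rz":0,"claw":255},{"tx":-0.2,"ty":0,"tz":0,"rx":0,"ry":0,"rz":0,"claw":255}]'| grep -E "pos|force"
python3 -m jog '[{"tx":-0.1,"ty":0,"tz":0,"rx":0,"ry":0,"rz":0,"claw":255},{"tx":-0.2,"ty":0,"tz":0,"rx":0,"ry":0,"rz":0,"claw":255}]'| grep -E "pos|force"
```

```text
ee_pos: [0.6013, -0.0035, 0.0581]
contact_force: [-11.3, -1.2, 5.5]
ee_pos: [0.6015, -0.0035, 0.0581]
contact_force: [-19.4, -3.8, 9.6]
```

The stop is reached at about 20 N with no further motion. Now I'll hold briefly, back off and clear.

```bash
python3 -m jog '[{"tx":0,"ty":0,"tz":0,"rx":0,"ry":0,"rz":0,"claw":255},{"tx":0.2,"ty":0,"tz":0,"rx":0,"ry":0,"rz":0,"claw":255},{"tx":0.6,"ty":0,"tz":0,"rx":0,"ry":0,"rz":0,"claw":255},{"tx":2.5,"ty":0,"tz":0,"rx":0,"ry":0,"rz":0,"claw":255},{"tx":5,"ty":0,"tz":0,"rx":0,"ry":0,"rz":0,"claw":255}]'| grep -E "pos|force"
python3 -m jog '[{"tx":4,"ty":0,"tz":-2,"rx":0,"ry":0,"rz":0,"claw":255},{"tx":7,"ty":0,"tz":-6,"rx":0,"ry":0,"rz":0,"claw":255},{"tx":10,"ty":-2,"tz":-10,"rx":0,"ry":0,"rz":0,"claw":255},{"tx":12,"ty":-3,"tz":-14,"rx":0,"ry":0,"rz":0,"claw":255},{"tx":12,"ty":-3,"tz":-14,"rx":0,"ry":0,"rz":0,"claw":255}]'| grep -E "time|pos|force"
python3 - <<'E'
from h import *
from rig import ctrl,imaging
for n,x0,y0,w,h in(("scene",110,120,240,180),("side",150,110,240,180)):
    d=imaging.snapshot(n);pickle.dump(d,open(f"pics/{n}9.pkl","wb"))
    cv2.imwrite(f"pics/{n}9.png",cv2.resize(d["image"][y0:y0+h,x0:x0+w,::-1],(800,600),interpolation=cv2.INTER_CUBIC))
E
```

```text
ee_pos: [0.5564, -0.0141, 0.0583]
contact_force: [0.1, 0.2, 0.5]
time: 16.2
ee_pos: [0.4461, -0.0715, 0.2035]
contact_force: [1.4, 0.1, 0.1]
```

View pics/scene9.png

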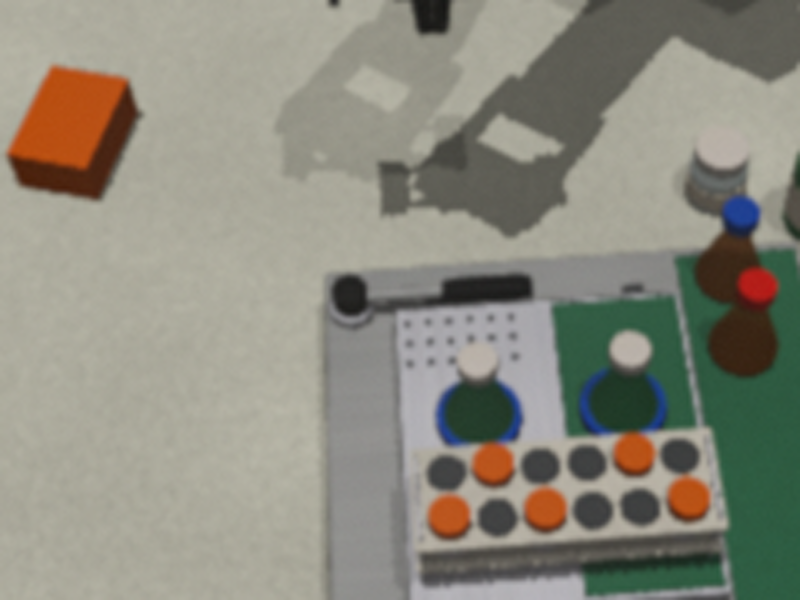

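View pics/side9.png

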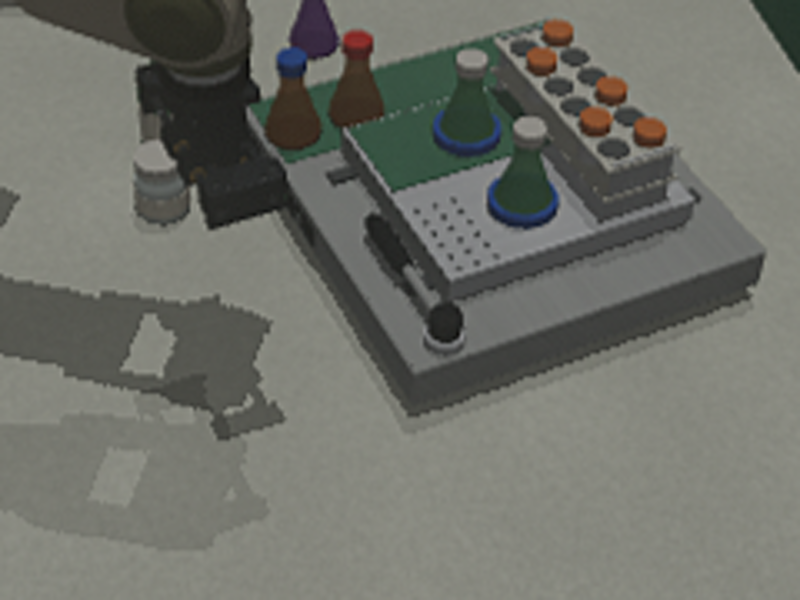

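The lever lies across the tray front: hub at (350,295), handle (443–530, 289). The loose things are in place and the gripper is clear. One numeric check before handing in.

```bash
python3 - <<'E'
from h import *
from rig import ctrl
d=load("scene9");f=lambda u,v,z:tb(ray(d,110+u/3.3333,120+v/3.3333,z))
a,b=f(443,290.5,.092),f(531,286.5,.092);v=b-a;print(a,b,"lever",np.arctan2(-v[0],v[1]),"from pivot",np.arctan2(-(b[0]+.115),b[1]+.165))
print("tray",f(397,309,.105),f(674,296,.105))
A,B=load("scene0")["image"],d["image"]
hsv=lambda i:cv2.cvtColor(i,cv2.COLOR_RGB2HSV)
for n,lo,hi,(x0,y0,x1,y1) in(("box",(3,150,80),(18,255,255),(100,130,160,185)),("blue",(105,150,60),(125,255,255),(322,175,342,195)),("red",(0,180,120),(8,255,255),(325,195,350,215)),("bottlecap",(105,150,60),(125,255,255),(350,150,375,165)),("jar lid",(0,0,140),(40,40,255),(315,155,340,175))):
    r=[cv2.moments(cv2.inRange(hsv(i[y0:y1,x0:x1]),lo,hi),True) for i in(A,B)]
    print(n,[(round(m["m10"]/max(m["m00"],1),1),round(m["m01"]/max(m["m00"],1),1),m["m00"]) for m in r])
print(ctrl.read_state()["contact_force"])
E
```

```text
[-0.11713867 -0.08198208] [-0.11586899 -0.00323365] lever -0.016121914077871842 from pivot 0.005371826021010255
tray [-0.09215926 -0.12313737] [-0.08857442  0.12056793]
box [(30.2, 25.5, 725.0), (30.3, 25.9, 744.0)]
blue [(9.7, 8.7, 76.0), (9.7, 8.7, 76.0)]
red [(11.9, 10.1, 83.0), (11.8, 10.0, 90.0)]
bottlecap [(11.4, 8.5, 51.0), (11.5, 8.4, 50.0)]
jar lid [(13.0, 7.3, 376.0), (12.9, 7.5, 388.0)]
[-0.69757625 -0.13872159 -0.60297775]
```

```bash
python3 -m jog '[{"tx":0,"ty":0,"tz":0,"rx":0,"ry":0,"rz":0,"claw":255},{"tx":0,"ty":0,"tz":0,"rx":0,"ry":0,"rz":0,"claw":255}]'| grep -E "time|pos|force"; python3 -c "
from rig import ctrl
print(ctrl.sign_off())"
```

```text
time: 16.5
ee_pos: [0.4452, -0.0687, 0.1971]
contact_force: [-1.4, -0.3, 0.2]
the job is handed in; nothing more can be done
None
```

The tray is home, the lever is locked across its front, and the job is handed in at 16.5 s of the 54 s allowed; the hand-in reported no verdict. I used shut fingertips throughout and never gripped the lever. Both pushes ended against their stops, with the last readings at about 27 N for the tray and 22 N for the lever.

**Last checks, from the scene camera:**
- **Tray:** its front corners are at base x −92 and −89 mm, against −90 mm for home.
- **Lever:** it is within about 0.02 rad of its locked end.
- **Loose things:** the two flasks, bottle, jar and orange box show shifts of at most 0.4 px since the start.
- **Gripper:** it is clear of everything, with the force reading at noise level (about 1 N).

**What disagreed:** the reported TCP height was about 30 mm lower than the real fingertips. Because of that, my first approach passed over the tray's front edge without touching it. I found the offset with a gentle 8 N touch on the bare tray top, checked it against the pictures, and corrected for it in every move after that.

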